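Load the battery-pack cycler

TASK

Load the battery cycler: pull its sprung follower back by the red handle and hook the handle in the hold-open notch, let go, stand the slumped yellow pack in the track upright close against the contact plate, and then set the two yellow packs from the bench upright behind it, all with their red-striped side towards the contact plate. With all three standing in the track, unhook the handle and, keeping hold of it so that it never snaps shut, ease the follower closed until it presses the packs together against the plate. Leave the grey pack and everything else on the bench where they are.

Things in the scene. Friction and masses are not known exactly. Their poses are not given: they have to be found in the camera images.
- cradle: Battery cycler, fixed; place and heading vary. Grey base 265 x 100 x 15 mm with an open-topped track along its x. Origin on the bench, mid-track; x points to the contact plate, z up. Track floor at z = 15 mm. Two aluminium side walls, inner faces at y = +-28.5 mm, 6 mm thick, tops at z = 45 mm, run from x = -105 mm to the plate; a rear block 30 mm high stands at x = -103 mm.
- contact_face (a point): Point on the contact plate, mid-track at floor height: (115, 0, 15) mm in the cycler's frame, axes as the cycler's. The plate is the brass face of a black block 35 mm thick (x), 100 mm wide, top at z = 105 mm.
- notch (a point): Middle of the hold-open notch, a gap in the side wall on the cycler's +y side from x = -47 to -73 mm (red mark on the base beside it): (-60, 31.5, 45) mm in the cycler's frame.
- follower_face (a point): Middle of the front of the follower's steel plate (52 mm wide, 10 mm thick, top at z = 97 mm), z = 55 mm; it moves with the follower. Behind the plate is a low sled (top at z = 30 mm) that carries the red handle.
- follower (a joint): How far the follower is pulled back (to the cycler's -x), m: 0 = closed, its plate 70 mm from the contact plate; 0.052 = end of travel. A spring drives it shut with about 8 N at 0 and 12 N at 0.052. It reads about 0.014 when closed on three packs in a row and 0.044 when hooked.
- catch (a joint): Sideways shift of the red handle (to the cycler's +y), m: 0 = mid-track, 0.020 = fully hooked. It shifts only with the follower past 0.044, where the handle's 14 mm wide foot meets the notch; let go there, the spring holds the foot on the notch's front edge. To unhook, pull back a few mm, shift to 0, ease forward. 1.5 N friction keeps it where left.
- handle_top (a point): Centre of the top of the red handle, an upright square post 18 x 18 mm, 90 mm tall, top at z = 134 mm; moves with follower and shift. With both at 0 it is at (-10, 0) mm in the cycler's frame, 36 mm clear of the follower plate. Axes as the cycler's.
- pack_slumped: Battery pack, a box 28 mm thick (x), 50 mm wide (y), 100 mm tall (z), about 0.2 kg: yellow, black cap. Origin at the centre of its underside. Its +x broad side is the striped side: a red stripe along that edge of the cap top, two brass strips on that face. At the start it stands in the track, leaning about 24 degrees towards the contact plate with its upper edge against it, its striped side already that way.
- pack_a: Battery pack, a box 28 mm thick (x), 50 mm wide (y), 100 mm tall (z), about 0.2 kg: yellow, black cap. Origin at the centre of its underside. Its +x broad side is the striped side: a red stripe along that edge of the cap top, two brass strips on that face. Starts upright on the bench at any of three spots.
- pack_b: Battery pack, a box 28 mm thick (x), 50 mm wide (y), 100 mm tall (z), about 0.2 kg: yellow, black cap. Origin at the centre of its underside. Its +x broad side is the striped side: a red stripe along that edge of the cap top, two brass strips on that face. Starts upright on the bench at any of three spots.
- pack_grey: Spent pack of the same shape and size as the others, but grey with a white cap, upright on the bench among them; to be left alone. Origin at the centre of its underside.
- multimeter: Yellow multimeter lying on the bench, 170 x 80 x 35 mm; origin at the centre of its underside. Leave alone.
- thermal_camera: Yellow thermal camera, body 90 x 110 x 70 mm with a black round handle 40 mm thick and 90 mm long to its +y; origin under its body's centre. Leave alone.
- screwdriver: Orange-handled screwdriver lying along its x axis, about 200 mm long. Leave alone.
- mug: Blue mug, 80 mm across, 90 mm tall, handle to its +y; origin at the centre of its underside. Leave alone.
- flux_jar: Jar, 50 mm across, 60 mm tall; origin at the centre of its underside. Leave alone.
- tape_roll: Blue roll of tape lying flat, 100 mm across, 20 mm tall; origin at the centre of its underside. Leave alone.
Things that resemble listed ones, but are neither listed nor needed, are in the scene too. What is shaped like the pack_slumped but green is not meant. Leave any purple look-alike of the pack_a alone.

How it is judged (in metres and radians):
On the way, in this order (a step that is already met when the one before it is completed fails the run):
1. the follower is pulled back and hooked open in the notch, and let go (value of joint follower above 0.04 m and value of joint catch above 0.012 m and contact force between the fingers and cradle below 0.5 N), for 0.2 s.
2. the slumped pack stands upright close against the contact plate (within about 12 mm), the follower still hooked (angle between pack_slumped's own z axis and vertical below 0.08 rad and y of pack_slumped in the frame of cradle between -0.007 and 0.007 m and z of pack_slumped in the frame of cradle below 0.02 m and x of pack_slumped in the frame of cradle above 0.089 m and x of contact_face in the frame of pack_slumped above 0 m and value of joint follower above 0.04 m), for 0.2 s.
3. all three packs stand upright in the track, striped sides to the contact plate, let go, the follower still hooked open (angle between each of pack_slumped, pack_a, pack_b's own z axis and vertical below 0.08 rad and y of pack_slumped in the frame of cradle between -0.007 and 0.007 m and z of each of pack_slumped, pack_a, pack_b in the frame of cradle below 0.02 m and x of each of pack_slumped, pack_a, pack_b in the frame of cradle above 0.012 m and x of contact_face in the frame of pack_slumped above 0 m and y of pack_a in the frame of cradle between -0.007 and 0.007 m and x of contact_face in the frame of pack_a above 0 m and y of pack_b in the frame of cradle between -0.007 and 0.007 m and x of contact_face in the frame of pack_b above 0 m and value of joint follower above 0.04 m and value of joint catch above 0.012 m and contact force between the fingers and pack_slumped below 0.5 N and contact force between the fingers and pack_a below 0.5 N and contact force between the fingers and pack_b below 0.5 N), for 0.2 s.
At the end, for the whole second after the job is handed in: The three yellow packs stand in the track (tilt under 0.08 rad, within 7 mm of its middle line, underside within 5 mm of its floor), striped sides to the contact plate, at rest; the handle is unhooked (shift under 10 mm) and the follower is closed on the packs (joint between 0.010 and 0.018) (angle between each of pack_slumped, pack_a, pack_b's own z axis and vertical below 0.08 rad and y of pack_slumped in the frame of cradle between -0.007 and 0.007 m and z of each of pack_slumped, pack_a, pack_b in the frame of cradle below 0.02 m and x of each of pack_slumped, pack_a, pack_b in the frame of cradle above 0.04 m and x of contact_face in the frame of pack_slumped above 0 m and y of pack_a in the frame of cradle between -0.007 and 0.007 m and x of contact_face in the frame of pack_a above 0 m and y of pack_b in the frame of cradle between -0.007 and 0.007 m and x of contact_face in the frame of pack_b above 0 m and value of joint follower between 0.01 and 0.018 m and value of joint catch below 0.01 m and linear speed of each of pack_slumped, pack_a, pack_b below 0.02 m/s); the robot touches nothing.
It fails at once if the follower snaps shut (closes faster than 0.25 m/s) (velocity of joint follower below -0.25 m/s).
It fails at once if the grey pack is moved more than 30 mm or tipped (distance of pack_grey from where it was at the start of the episode above 0.03 m or angle between pack_grey's own z axis and vertical above 0.5 rad).
It fails at once if another thing on the bench is moved more than 30 mm or tipped (distance of any of multimeter, thermal_camera, screwdriver, mug, flux_jar, tape_roll from where it was at the start of the episode above 0.03 m or angle between any of multimeter, thermal_camera, mug, flux_jar, tape_roll's own z axis and vertical above 0.5 rad).
It also fails if it takes over 72 s, if anything falls off the work surface, if the arm or the gripper's body presses on something with over 40 N, if the wrist force passes 120 N, or if a joint passes its speed limit or range.

ROBOT

A 7-joint arm with a two-finger parallel gripper is mounted at the origin on the work surface. World frame = base frame: x ahead of the robot, y to its left, z up, the work surface at z = 0. Lengths are in mm, angles in rad, forces in N, time in s.
With the tool pointing down it reaches from about 400 to 850 mm from the base axis. Payload 6.9 kg.
Tool frame: the origin (TCP) lies at the very end of the fingers, on their centre line; the grasp point (between the pads) lies 19 mm behind it (arm.grip_depth is the distance from the TCP to the grasp point, in mm); z points along the fingers, y is the line along which they close (so a half turn about z gives the same grasp; the last joint's range is limited). The gripper opens to 85 mm and grips with 20 to 120 N. Pads are 22 mm wide; open, the fingers measure 114 mm over their backs; the gripper's body (76 mm by 85 mm) begins 54 mm behind the grasp point. The pads swing forward as they close: fully open they stand 13 mm farther back than shut.
Start: joints at [1.417, 0.507, -0.238, 1.5, 0.126, 1.149, -0.155], TCP at [159.921, -604.183, 231.275] pointing down, gripper open.
Joint ranges: [-3.08, 3.08], [-0.24, 2.05], [-1.43, 1.35], [0, 2.5], [-1.52, 4.66], [0.17, 1.96], [-2.89, 2.89]. Speed limits (rad/s): [2.39, 2.39, 3.14, 3.14, 3.14, 3.14, 3.14].

INTERFACE

Orientations are given as [roll, pitch, yaw] about the fixed x, y, z axes, in that order (R = Rz(yaw) Ry(pitch) Rx(roll)).
In Python, from rig import arm, read_camera gives the robot as it stands.
- The arm moves only by the shell command python3 -m handwheel 'ROWS'. ROWS is JSON, a list of rows, each an object with "translation": the shift along the tool's x, y, z in units of 0.05 m (1.0 is 0.05 m), a list of three; "dr": the turn, a rotation vector about the tool's x, y, z in units of 5 degrees (1.0 is 5 degrees), a list of three; "hand": the opening, from 0 (shut) to 1 (fully open). A call has 1 to 12 rows; each row shifts and turns the commanded pose from where the row before left it, along the tool's axes as they then stand; what a row does not reach is not made up. A row lasts 1/8 s, in which the tool goes at most 62.5 mm and 10.7 degrees, less where a joint would pass 70% of its speed; a pose out of reach is approached as far as the arm can. A call with a number of a shift or a turn outside -1 to 1 is refused whole. A call with a gripper value outside its range is refused whole. The fingers move at their own pace and stop on an object; the grip force is fixed at half the most. Time passes only in rows, so rows that do not move let the fingers close. It gives the time, the measured TCP pose, the force, the opening and the grip force at its end, in the units of the state.
- arm.get_state(): the state, without advancing time (a new reading comes with each control period).
- read_camera(name): name is "scene" or "side" or "wrist"; returns a dict with "pixels" (384x512x3 uint8, red, green, blue), "fx", "fy", "cx", "cy" (pixels), "origin" and "rotation" of the camera in the world; the wrist camera has in their place "tool_from_camera" (4x4, takes a point from camera to tool coordinates, whose origin is the TCP and whose axes are the flange's). Camera axes: x right, y down, z forward; pixel columns grow to the right and rows downward; lengths in mm; the calibration is good to about 2 mm. A picture is of the moment at which its call begins: read the wrist's pose just before it. There is no depth.
- arm.finish_job(): hands the job in; it is judged then, once.
The state is a dict: "time_s": time; "joints": joint angles; "joint_vel": joint speeds; "joint_efforts": joint torques, N m; "eef_pos": TCP position; "orientation": TCP orientation; "wrist_force": force on the tool from outside, world axes, zero at the start; "ft_torque": the same for the moment, N m; "gripper_width": opening from 0.0 (shut) to 1.0 (fully open); "grasp_force": force on a finger pad.
Only numpy, scipy, OpenCV 4.12 (cv2) and the standard library are available. Lean on these libraries where they do the work, as an engineer would, in place of code of your own. Each camera call takes 0.05 s, during which the arm holds its last target. There are 200 camera calls.

## Working session

There is one attempt and no reset: what is moved stays moved. The work goes in short steps, Python scripts to look and compute and a shell command to move; the robot and the scene stay as the last step left them, time stands still between calls to the robot, and variables do not carry over. Pictures are saved under pics/ and viewed, at most 10 in all, crops included, and the job is handed in when it is done.

```bash
ls; mkdir -p pics; python3 - <<'E'
from rig import arm, read_camera
import cv2,numpy as np,json
for n in ["scene","side"]:
    c=read_camera(n); cv2.imwrite(f"pics/{n}0.png",c["pixels"][:,:,::-1])
    print(n,c["fx"],c["fy"],c["cx"],c["cy"],np.array(c["origin"]).round(1).tolist(),np.array(c["rotation"]).round(3).tolist())
c=read_camera("wrist");print(c["fx"],np.array(c["tool_from_camera"]).round(3).tolist())
print(arm.get_state())
E
```

```text
pics
scene 356.1500205504034 356.1500205504034 258.41344893681156 193.52811043673032 [1088.1, -902.5, 725.3] [-2.122, 0.009, 0.577]
side 370.21663226742305 370.21663226742305 254.7600632592365 194.6110221592004 [98.3, 623.3, 661.6] [-2.165, 0.025, -2.555]
288.2241929862832 [[0.001, -0.957, -0.291, 74.678], [1.0, 0.001, 0.0, 0.07], [0.0, -0.291, 0.957, -143.153], [0.0, 0.0, 0.0, 1.0]]
{'time_s': 0.15, 'joints': array([ 1.41747186,  0.50814817, -0.23752442,  1.5008798 ,  0.12570066,
        1.14889261, -0.1548296 ]), 'joint_vel': array([ 0.00027328, -0.00300357, -0.00202636, -0.00430657, -0.00015624,
       -0.00027186,  0.00043568]), 'joint_efforts': array([-4.30648608e-03, -6.21006989e+01, -2.19062537e+00, -2.49834985e+01,
        1.24673214e-02,  9.04691027e-03,  6.31367948e-05]), 'eef_pos': array([ 159.79862285, -603.84629608,  230.63475875]), 'orientation': array([-3.14025047e+00,  2.75248185e-05,  2.58783163e-01]), 'wrist_force': array([-0.09374771, -0.63072303,  0.26765184]), 'ft_torque': array([ 0.00440855, -0.1012904 ,  0.0067077 ]), 'grasp_force': 0.0, 'gripper_width': 1.0008816055268026}
```

View pics/scene0.png

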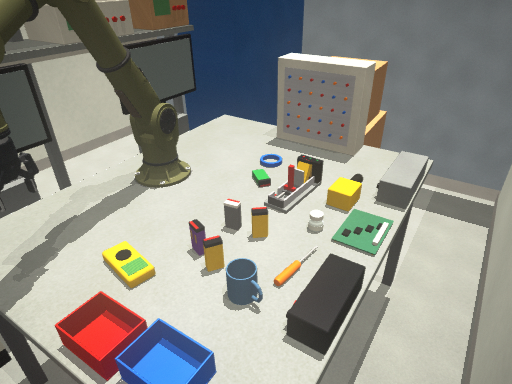

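View pics/side0.png

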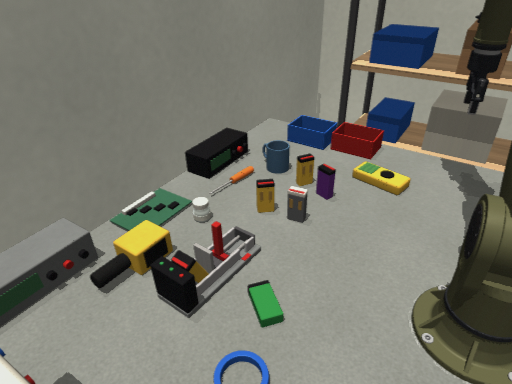

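Candidates for packs: yellow at scene (214,253) and (260,222) = pack_a/b; purple (198,237), grey (233,213), green (261,177) to be left; slumped in the track at (304,170). Close crops to check and get precise points.

```bash
cat > h.py <<'E'
from rig import arm, read_camera
import cv2,numpy as np
from scipy.spatial.transform import Rotation as R
def cam(n):
    s=arm.get_state(); c=read_camera(n)
    K=np.array([[c["fx"],0,c["cx"]],[0,c["fy"],c["cy"]],[0,0,1]])
    if n=="wrist":
        T=np.array(c["tool_from_camera"]); Rt=R.from_euler("xyz",s["orientation"]).as_matrix()
        o=Rt@T[:3,3]+s["eef_pos"]; M=Rt@T[:3,:3]
    else:
        r=np.array(c["rotation"]); M=r if r.shape==(3,3) else R.from_euler("xyz",r).as_matrix(); o=np.array(c["origin"])
    return dict(img=c["pixels"][:,:,::-1].copy(),K=K,o=o,M=M)
def ray(c,uv):
    d=c["M"]@np.linalg.inv(c["K"])@np.array([uv[0],uv[1],1.]); return d/np.linalg.norm(d)
def plane(c,uv,z):
    d=ray(c,uv); return c["o"]+d*(z-c["o"][2])/d[2]
def two(c1,u1,c2,u2):
    d1,d2=ray(c1,u1),ray(c2,u2); t=np.linalg.lstsq(np.stack([d1,-d2],1),c2["o"]-c1["o"],rcond=None)[0]
    p,q=c1["o"]+t[0]*d1,c2["o"]+t[1]*d2; return (p+q)/2,np.linalg.norm(p-q)
def proj(c,p):
    q=c["K"]@(c["M"].T@(np.asarray(p)-c["o"])); return q[:2]/q[2]
E
python3 - <<'E'
from h import *
cs={n:cam(n) for n in ["scene","side"]}
def crop(n,x,y,w,h,s): return cv2.resize(cs[n]["img"][y:y+h,x:x+w],None,fx=s,fy=s,interpolation=cv2.INTER_CUBIC)
a=np.hstack([crop("scene",180,190,100,75,4),crop("scene",255,145,100,75,4)])
b=np.hstack([crop("side",245,145,100,75,4),crop("side",145,215,133,100,3)[:300,:400].copy() if 0 else cv2.resize(cs["side"]["img"][215:320,145:285],(400,300))])
cv2.imwrite("pics/crops.png",np.vstack([a,b]))
E
```

```text
(no output)
```

View pics/crops.png

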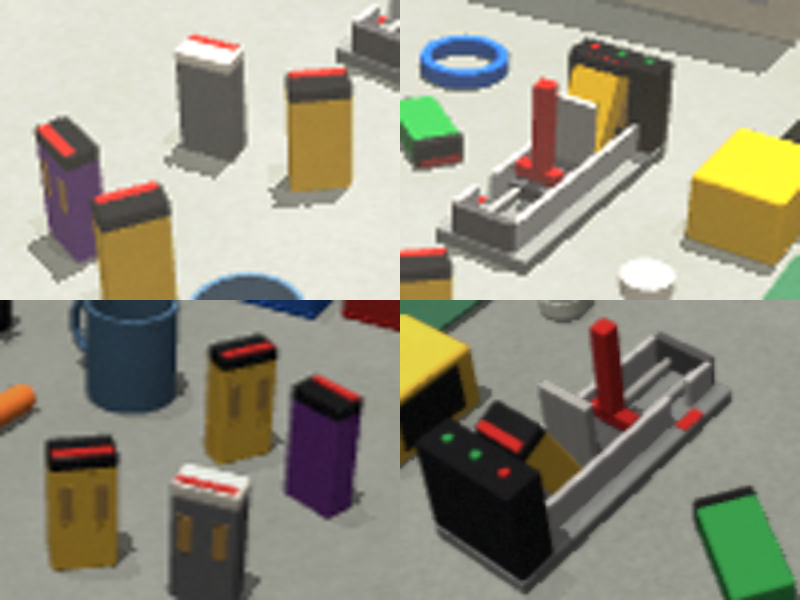

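```bash
python3 - <<'E'
from h import *
S,D=cam("scene"),cam("side")
def red(c,x0,y0,x1,y1):
    h=cv2.cvtColor(c["img"],cv2.COLOR_BGR2HSV).astype(int)
    m=(((h[...,0]<6)|(h[...,0]>174))&(h[...,1]>150)&(h[...,2]>90)).astype(np.uint8)
    k=np.zeros_like(m);k[y0:y1,x0:x1]=m[y0:y1,x0:x1]
    n,l,st,ce=cv2.connectedComponentsWithStats(k); i=1+np.argmax(st[1:,4]); ys,xs=np.where(l==i)
    r=cv2.minAreaRect(np.stack([xs,ys],1).astype(np.float32)); b=cv2.boxPoints(r)
    b=b[np.argsort(b[:,0])]; e1,e2=b[:2].mean(0),b[2:].mean(0)
    return ce[i],e1,e2,st[i]
for nm,ws,wd in [("B",(245,200,275,220),(255,175,278,192)),("A",(203,230,225,248),(295,150,318,163))]:
    a=red(S,*ws);b=red(D,*wd)
    p,g=two(S,a[0],D,b[0]); print(nm,p.round(1),round(g,1),a[3][:5],b[3][:5])
    for c,q in((S,a),(D,b)):
        P,Q=plane(c,q[1],100),plane(c,q[2],100); print("  z100",((P+Q)/2).round(1),(P-Q).round(1),np.linalg.norm(P-Q).round(1),np.degrees(np.arctan2(*(P-Q)[1::-1])).round(1))
# handle top pixel: red tall component
for c,w in((S,(280,155,305,195)),(D,(205,215,240,266))):
    r=red(c,*w);print(r[3])
print("handle",two(S,(255+146/4,145+85/4),D,(145+204*.35,215+28*.35)))
print("corners z0", [plane(S,u,0).round(1).tolist() for u in[(264.2,204.5),(286.75,212.3),(320.5,184.2)]],[plane(D,u,0).round(1).tolist() for u in[(188.8,316.5),(260.5,247.5)]])
# block top corners z105: scene crop pts
print("blk z105",[plane(S,(255+(x-400)/4,145+y/4),105).round(1).tolist() for x,y in[(569,48),(590,40),(672,62),(655,70)]],[plane(D,(145+(x)*.35,215+(y-300)*.35),105).round(1).tolist() for x,y in[(17,430),(60,422),(150,462),(103,492)]])
print("notchmark z15",plane(D,(145+289*.35,215+119*.35),15))
E
```

```text
B [ 578.4 -125.8  102. ] 2.4 [252 207  14   2  19] [258 181  16   3  32]
  z100 [ 574.  -123.4  100. ] [-34.6 -21.9   0. ] 41.0 -147.7
  z100 [ 578.7 -129.   100. ] [32.8 27.8  0. ] 43.0 40.2
A [ 547.3 -323.3  101.3] 3.1 [204 236  15   5  29] [300 155  13   4  24]
  z100 [ 545. -322.  100.] [-23.3 -33.4   0. ] 40.7 -124.9
  z100 [ 549.6 -323.4  100. ] [22.8 36.5  0. ] 43.1 58.0
[289 165   5   9  21]
[212 222  17  38 188]
handle (array([552.75092681, 126.14716971, 130.92127857]), np.float64(3.6204637711714724))
corners z0 [[498.7, 29.2, 0.0], [594.1, 29.4, 0.0], [611.6, 277.4, 0.0]] [[515.7, 282.6, 0.0], [503.7, 16.2, 0.0]]
blk z105 [[511.5, 255.6, 105.0], [520.7, 283.1, 105.0], [611.2, 280.9, 105.0], [604.5, 256.3, 105.0]] [[616.5, 271.9, 105.0], [595.1, 248.3, 105.0], [509.6, 243.3, 105.0], [518.6, 283.0, 105.0]]
notchmark z15 [506.63357557  77.31746238  15.        ]
```

```bash
r='{"translation":[0.82,-0.48,-0.17],"dr":[0,0,0],"hand":1}'; python3 -m handwheel '[{"translation":[0.82,-0.48,-0.17],"dr":[0,0,0],"hand":1},{"translation":[0.82,-0.48,-0.17],"dr":[0,0,0],"hand":1},{"translation":[0.82,-0.48,-0.17],"dr":[0,0,0],"hand":1},{"translation":[0.82,-0.48,-0.17],"dr":[0,0,0],"hand":1},{"translation":[0.82,-0.48,-0.17],"dr":[0,0,0],"hand":1},{"translation":[0.82,-0.48,-0.17],"dr":[0,0,0],"hand":1},{"translation":[0.82,-0.48,-0.17],"dr":[0,0,0],"hand":1},{"translation":[0.82,-0.48,-0.17],"dr":[0,0,0],"hand":1},{"translation":[0.82,-0.48,-0.17],"dr":[0,0,0],"hand":1},{"translation":[0.82,-0.48,-0.17],"dr":[0,0,0],"hand":1},{"translation":[0.82,-0.48,-0.17],"dr":[0,0,0],"hand":1},{"translation":[0.82,-0.48,-0.17],"dr":[0,0,0],"hand":1}]'
python3 -m handwheel '[{"translation":[0,0,0],"dr":[0,0,-1],"hand":1},{"translation":[0,0,0],"dr":[0,0,-1],"hand":1},{"translation":[0,0,0],"dr":[0,0,-1],"hand":1},{"translation":[0,0,0],"dr":[0,0,-1],"hand":1},{"translation":[0,0,0],"dr":[0,0,-1],"hand":1},{"translation":[0,0,0],"dr":[0,0,-1],"hand":1},{"translation":[0,0,0],"dr":[0,0,-1],"hand":1},{"translation":[0,0,0],"dr":[0,0,-1],"hand":1},{"translation":[0,0,0],"dr":[0,0,-1],"hand":1},{"translation":[0,0,0],"dr":[0,0,-1],"hand":1},{"translation":[0,0,0],"dr":[0,0,-1],"hand":1},{"translation":[0,0,0],"dr":[0,0,-1],"hand":1}]'
python3 - <<'E'
from h import *
c=cam("wrist");cv2.imwrite("pics/w1.png",c["img"]);np.savez("w1.npz",**c)
E
```

```text
time_s: 1.85
eef_pos: [562.7, -198.8, 333.7]
orientation: [3.141, -0.0, 0.259]
wrist_force: [0.5, -1.6, -0.5]
gripper_width: 0.998
grasp_force: 0.0
time_s: 3.35
eef_pos: [561.8, -199.9, 333.3]
orientation: [-3.142, 0.0, 1.309]
wrist_force: [-0.4, 0.3, -0.1]
gripper_width: 1.004
grasp_force: 0.0
```

View pics/w1.png

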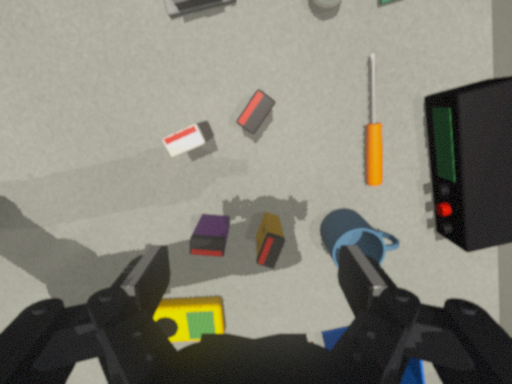

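Picture: pack B's cap at (256,111) and pack A's at (270,249), both with red stripe on the left edge; grey (185,139), purple (210,235), mug (360,235).

```bash
cat > packs.py <<'E'
from h import *
def stripe(c,x0,y0,x1,y1,z=100,inward=None):
    "stripe centre and yaw of stripe line on plane z"
    h=cv2.cvtColor(c["img"],cv2.COLOR_BGR2HSV).astype(int)
    m=(((h[...,0]<8)|(h[...,0]>172))&(h[...,1]>120)&(h[...,2]>60)).astype(np.uint8)
    k=np.zeros_like(m);k[y0:y1,x0:x1]=m[y0:y1,x0:x1]
    n,l,st,ce=cv2.connectedComponentsWithStats(k); i=1+np.argmax(st[1:,4]); ys,xs=np.where(l==i)
    b=cv2.boxPoints(cv2.minAreaRect(np.stack([xs,ys],1).astype(np.float32)))
    W=np.array([plane(c,q,z) for q in b]); e=np.roll(W,-1,0)-W; L=np.linalg.norm(e,axis=1); j=np.argmax(L)
    return plane(c,ce[i],z),np.degrees(np.arctan2(e[j][1],e[j][0]))%180,L.round(1),b
E
python3 - <<'E'
from packs import *
c=dict(np.load("w1.npz"))
for n,w in[("B",(230,80,275,135)),("A",(250,225,290,275))]:
    p,a,L,b=stripe(c,*w); nn=np.radians(a+90); d=np.array([np.cos(nn),np.sin(nn)])
    print(n,p.round(1),"yaw",round(a+90,1),L,"centre",(p[:2]-10.5*d).round(1))
# cap centre check by dark mask
g=cv2.cvtColor(c["img"],cv2.COLOR_BGR2HSV)
for w in[(232,82,280,138),(250,225,290,275)]:
    k=(g[...,2]<90).astype(np.uint8); s=np.zeros_like(k); s[w[1]:w[3],w[0]:w[2]]=k[w[1]:w[3],w[0]:w[2]]
    n,l,st,ce=cv2.connectedComponentsWithStats(s);i=1+np.argmax(st[1:,4]);print("dark",ce[i],st[i],plane(c,ce[i],100).round(1))
print("grey",plane(c,(185,139),100).round(),"purple",plane(c,(210,235),100).round(),"mug",plane(c,(362,240),90).round())
E
```

```text
B [ 576.8 -127.9  100. ] yaw 130.2 [44.4  8.4 44.6  8.7] centre [ 583.6 -135.9]
A [ 546.6 -324.6  100. ] yaw 146.6 [45.  10.  45.1 10.3] centre [ 555.4 -330.4]Traceback (most recent call last):
  File "<stdin>", line 10, in <module>
    return _wrapfunc(a, 'argmax', axis=axis, out=out, **kwds)
    return bound(*args, **kwds)
ValueError: attempt to get argmax of an empty sequence
```

```bash
python3 -m handwheel '[{"translation":[0.88,-0.245,0],"dr":[0,0,0],"hand":1},{"translation":[0.88,-0.245,0],"dr":[0,0,0],"hand":1},{"translation":[0.88,-0.245,0],"dr":[0,0,0],"hand":1},{"translation":[0.88,-0.245,0],"dr":[0,0,0],"hand":1},{"translation":[0.88,-0.245,0],"dr":[0,0,0],"hand":1},{"translation":[0.88,-0.245,0],"dr":[0,0,0],"hand":1},{"translation":[0.88,-0.245,0],"dr":[0,0,0],"hand":1},{"translation":[0.88,-0.245,0],"dr":[0,0,0],"hand":1},{"translation":[0.88,-0.245,0],"dr":[0,0,0],"hand":1},{"translation":[0,0,0],"dr":[0,0,-1],"hand":1},{"translation":[0,0,0],"dr":[0,0,-1],"hand":1},{"translation":[0,0,0],"dr":[0,0,-0.6],"hand":1}]'
python3 -m handwheel '[{"translation":[0,0,0],"dr":[0,0,0],"hand":1}]'
python3 - <<'E'
from h import *
c=cam("wrist");cv2.imwrite("pics/w2.png",c["img"]);np.savez("w2.npz",**c)
E
```

```text
time_s: 4.9
eef_pos: [559.0, 211.3, 333.2]
orientation: [-3.142, 0.0, 1.534]
wrist_force: [-0.0, 0.2, 0.6]
gripper_width: 1.001
grasp_force: 0.0
time_s: 5.03
eef_pos: [559.1, 211.1, 333.2]
orientation: [-3.141, -0.0, 1.531]
wrist_force: [0.4, -0.5, 0.2]
gripper_width: 0.998
grasp_force: 0.0
```

View pics/w2.png

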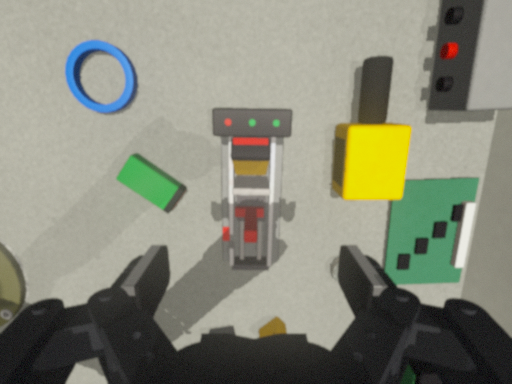

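Picture: block top at (213–291, 108–137), stripe of slumped pack (250,142), follower plate (251,190), handle top about (250,236), notch mark (226,233).

```bash
python3 - <<'E'
from packs import *
c=dict(np.load("w2.npz")); g=cv2.cvtColor(c["img"],cv2.COLOR_BGR2HSV).astype(int)
k=((g[...,2]<100)).astype(np.uint8); s=np.zeros_like(k); s[100:137,200:300]=k[100:137,200:300]
n,l,st,ce=cv2.connectedComponentsWithStats(s);i=1+np.argmax(st[1:,4]);print(st[i])
ys,xs=np.where(l==i); b=cv2.boxPoints(cv2.minAreaRect(np.stack([xs,ys],1).astype(np.float32)))
W=np.array([plane(c,q,105) for q in b]);print(b.round(1).tolist(),W.round(1).tolist())
# edges by row scans: back edge of block top, and sides
back=[];
for u in range(220,286,4):
    col=g[95:125,u,2]; back.append((u,95+np.argmin(np.diff(col))+.5))
back=np.array(back); B=np.array([plane(c,q,105) for q in back]); f=np.polyfit(B[:,0],B[:,1],1); print("back edge slope deg",np.degrees(np.arctan(f[0])),"y at 557",np.polyval(f,557))
print("stripe",stripe(c,225,130,280,150,110)[:3])
m=(((g[...,0]<8)|(g[...,0]>172))&(g[...,1]>120)&(g[...,2]>60))
m[:200]=0;m[262:]=0;m[:,:236]=0;m[:,265:]=0
for y in range(203,248,3): 
    x=np.where(m[y])[0]; print(y,(x.min(),x.max(),g[y,250].tolist()) if len(x) else None)
# walls: bright columns at rows
for y in (150,165,180,200,215,255): print(y,g[y,215:290:1,2].tolist())
E
```

```text
[215 132  59   5 168]
[[215.0, 136.0], [215.0, 132.0], [273.0, 132.0], [273.0, 136.0]] [[512.4, 252.3, 105.0], [512.8, 257.3, 105.0], [586.0, 254.5, 105.0], [585.9, 249.5, 105.0]]
back edge slope deg -3.1980815150321322 y at 557 284.7069312725718
stripe (array([556.65607229, 245.19440508, 110.        ]), np.float64(175.5399202208186), array([ 9.9, 45.3,  9.9, 45.6]))
203 None
206 None
209 (np.int64(236), np.int64(262), [4, 112, 109])
212 (np.int64(236), np.int64(262), [4, 114, 107])
215 (np.int64(236), np.int64(262), [4, 107, 107])
218 None
221 (np.int64(251), np.int64(253), [4, 116, 103])
224 (np.int64(252), np.int64(252), [4, 118, 104])
227 (np.int64(248), np.int64(250), [4, 124, 103])
230 (np.int64(245), np.int64(255), [2, 144, 129])
233 (np.int64(244), np.int64(256), [2, 165, 164])
236 (np.int64(244), np.int64(256), [1, 166, 163])
239 (np.int64(244), np.int64(256), [3, 172, 163])
242 None
245 None
150 [168, 168, 166, 167, 166, 163, 158, 166, 171, 174, 173, 175, 176, 195, 206, 190, 142, 94, 86, 90, 89, 88, 89, 88, 85, 89, 91, 91, 84, 87, 89, 88, 87, 87, 87, 87, 89, 87, 90, 89, 90,
[... 1356 characters left out ...]
, 116, 112, 123, 143, 159, 163, 153, 133, 126, 135, 142, 141, 142, 143, 143, 142, 142, 141, 136, 117, 108, 109, 103, 106, 107, 111, 107, 107, 108, 108, 128, 150, 161, 163, 160, 163, 156, 140, 116, 105, 104, 110, 131, 154, 165, 162, 152, 131, 123, 122, 121, 121, 119, 118, 117, 126, 125, 124, 124, 126, 127, 127, 127, 126]
255 [121, 123, 126, 124, 123, 123, 121, 114, 112, 117, 117, 117, 114, 115, 130, 152, 160, 153, 132, 113, 106, 105, 99, 104, 109, 122, 131, 132, 124, 113, 108, 111, 111, 110, 109, 110, 110, 112, 114, 110, 108, 110, 122, 133, 133, 129, 114, 104, 102, 104, 102, 112, 133, 153, 160, 157, 136, 121, 116, 119, 118, 120, 114, 115, 125, 134, 150, 161, 173, 180, 180, 182, 180, 181, 180]
```

```bash
python3 - <<'E'
from h import *
c=dict(np.load("w2.npz"))
P=np.array([plane(c,q,45) for q in[(251.8,150),(251.5,165),(250.9,200),(250.1,255)]]);print(P.round(1))
print("wallsep",np.linalg.norm(plane(c,(230.7,165),45)-plane(c,(272.4,165),45)))
a=np.arctan2(P[0,1]-P[-1,1],P[0,0]-P[-1,0]);print("heading",np.degrees(a))
print("handle",plane(c,(250,235),134),"block back mid",plane(c,(252,108.5),105), "front",plane(c,(252,136.5),105),"followerplate top front/back",plane(c,(251,187.5),97),plane(c,(251,195),97))
for r in range(176,204,2): print(r,c["img"][r,250].tolist(),end=" ")
E
```

```text
[[557.6 224.3  45. ]
 [556.2 201.7  45. ]
 [553.1 146.   45. ]
 [547.8  49.6  45. ]]
wallsep 63.23823602689059
heading 86.78537865982315
handle [551.92564547 127.11640034 134.        ] block back mid [560.58772399 283.88000443 105.        ] front [559.23768703 249.87710588 105.        ] followerplate top front/back [555.08079274 180.6753729   97.        ] [554.64545777 169.98261345  97.        ]
176 [112, 124, 132] 178 [108, 114, 120] 180 [107, 113, 119] 182 [106, 113, 118] 184 [104, 112, 117] 186 [108, 117, 121] 188 [154, 162, 167] 190 [195, 205, 210] 192 [190, 200, 205] 194 [171, 181, 187] 196 [133, 139, 145] 198 [117, 120, 128] 200 [93, 98, 105] 202 [92, 97, 103]
```

```bash
cat > go.py <<'E'
import sys; from h import *
O=np.array([552.4,135.7]); H=np.radians(86.8); u=np.array([np.cos(H),np.sin(H)]); v=np.array([-u[1],u[0]])
def cr(p): d=np.asarray(p)[:2]-O; return np.array([d@u,d@v])
def wo(x,y): return O+x*u+y*v
def delta(xyz,yaw):
    s=arm.get_state(); M=R.from_euler("xyz",s["orientation"]).as_matrix()
    M2=R.from_euler("xyz",[np.pi,0,yaw]).as_matrix()
    t=M.T@(np.asarray(xyz)-s["eef_pos"])/50; t2=M2.T@(np.asarray(xyz)-s["eef_pos"])/50
    rv=np.degrees(R.from_matrix(M.T@M2).as_rotvec())/5
    print("t=%.2f cr"%s["time_s"],cr(s["eef_pos"]).round(1),"z",s["eef_pos"][2].round(1),"F",np.round(s["wrist_force"],1),"grip",round(s["gripper_width"],3),round(s["grasp_force"],1))
    print("units now-frame",t.round(3),"target-frame",t2.round(3),"dr",rv.round(2))
if __name__=="__main__":
    a=list(map(float,sys.argv[1:])); xy=wo(a[0],a[1]); delta([*xy,a[2]],H+np.radians(a[3] if len(a)>3 else 0))
E
python3 -m handwheel '[{"translation":[-0.85,-0.025,0],"dr":[0,0,0.17],"hand":1},{"translation":[-0.85,-0.025,0],"dr":[0,0,0],"hand":1},{"translation":[0,0,0.8],"dr":[0,0,0],"hand":1},{"translation":[0,0,0.8],"dr":[0,0,0],"hand":1},{"translation":[0,0,0.8],"dr":[0,0,0],"hand":1},{"translation":[0,0,0.6],"dr":[0,0,0],"hand":1},{"translation":[0,0,0],"dr":[0,0,0],"hand":1}]'
python3 go.py -10 0 95
```

```text
time_s: 5.95
eef_pos: [551.6, 125.6, 181.5]
orientation: [-3.138, 0.001, 1.517]
wrist_force: [0.1, 0.6, 0.0]
gripper_width: 1.005
grasp_force: 0.0
t=5.95 cr [-10.1   0.3] z 181.5 F [0.1 0.6 0. ] grip 1.005 0.0
units now-frame [0.005 0.012 1.731] target-frame [0.002 0.005 1.731] dr [-0.05  0.02  0.02]
```

```bash
python3 - <<'E'
from h import *
c=cam("wrist"); np.savez("w3.npz",**c); d=cam("side")
cv2.imwrite("pics/w3.png",np.hstack([cv2.resize(c["img"],(512,384)),cv2.resize(d["img"][190:330,130:235],(288,384))]))
E
```

```text
(no output)
```

View pics/w3.png

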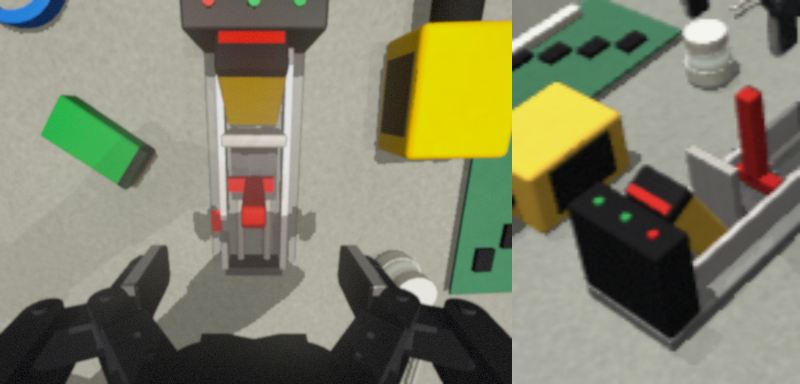

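Picture: the handle top (254,217) sits midway between the finger tips; slumped pack stripe (252,37). Descend and grip.

```bash
python3 -m handwheel '[{"translation":[0,0,0.7],"dr":[0,0,0],"hand":1},{"translation":[0,0,0.7],"dr":[0,0,0],"hand":0.6},{"translation":[0,0,0.33],"dr":[0,0,0],"hand":0.3},{"translation":[0,0,0],"dr":[0,0,0],"hand":0},{"translation":[0,0,0],"dr":[0,0,0],"hand":0},{"translation":[0,0,0],"dr":[0,0,0],"hand":0},{"translation":[0,0,0],"dr":[0,0,0],"hand":0},{"translation":[0,0,0],"dr":[0,0,0],"hand":0}]'
python3 go.py -60 0 95
```

```text
time_s: 7.05
eef_pos: [551.7, 126.9, 98.3]
orientation: [-3.141, 0.0, 1.518]
wrist_force: [-5.9, 0.7, 3.6]
gripper_width: 0.201
grasp_force: 59.1
t=7.05 cr [-8.8  0.2] z 98.3 F [-5.9  0.7  3.6] grip 0.201 59.1
units now-frame [-1.024  0.002  0.066] target-frame [-1.024  0.005  0.066] dr [-0.01  0.    0.04]
```

```bash
python3 -m handwheel '[{"translation":[-0.12,0,0],"dr":[0,0,0],"hand":0},{"translation":[-0.17,0,0],"dr":[0,0,0],"hand":0},{"translation":[-0.17,0,0],"dr":[0,0,0],"hand":0},{"translation":[-0.17,0,0],"dr":[0,0,0],"hand":0},{"translation":[-0.17,0,0],"dr":[0,0,0],"hand":0},{"translation":[-0.18,0,0],"dr":[0,0,0],"hand":0},{"translation":[0,0,0],"dr":[0,0,0],"hand":0}]'
python3 go.py -60 0 95
python3 -m handwheel '[{"translation":[0,-0.1,0],"dr":[0,0,0],"hand":0},{"translation":[0,-0.1,0],"dr":[0,0,0],"hand":0},{"translation":[0,-0.1,0],"dr":[0,0,0],"hand":0},{"translation":[0,-0.1,0],"dr":[0,0,0],"hand":0},{"translation":[0,0,0],"dr":[0,0,0],"hand":0}]'
python3 go.py -60 20 95
```

```text
time_s: 7.92
eef_pos: [549.1, 81.6, 98.3]
orientation: [-3.141, -0.005, 1.52]
wrist_force: [-6.1, 11.6, -2.2]
gripper_width: 0.202
grasp_force: 58.8
t=7.92 cr [-54.2   0.2] z 98.3 F [-6.1 11.6 -2.2] grip 0.202 58.8
units now-frame [-0.117  0.004  0.066] target-frame [-0.116  0.005  0.066] dr [-0.   -0.06  0.06]
time_s: 8.55
eef_pos: [530.9, 83.2, 98.4]
orientation: [3.139, -0.006, 1.521]
wrist_force: [0.1, 11.5, -6.5]
gripper_width: 0.2
grasp_force: 59.1
t=8.55 cr [-53.6  18.6] z 98.4 F [ 0.1 11.5 -6.5] grip 0.2 59.1
units now-frame [-0.128 -0.03   0.067] target-frame [-0.128 -0.029  0.068] dr [ 0.03 -0.07  0.07]
```

```bash
python3 -m handwheel '[{"translation":[0,-0.04,0],"dr":[0,0,0],"hand":0},{"translation":[0.04,0,0],"dr":[0,0,0],"hand":0},{"translation":[0.04,0,0],"dr":[0,0,0],"hand":0},{"translation":[0.04,0,0],"dr":[0,0,0],"hand":0},{"translation":[0.04,0,0],"dr":[0,0,0],"hand":0},{"translation":[0,0,0],"dr":[0,0,0],"hand":0}]'
python3 go.py -60 20 95
```

```text
time_s: 9.3
eef_pos: [529.5, 84.3, 98.3]
orientation: [3.139, 0.003, 1.516]
wrist_force: [-1.5, -5.4, 9.4]
gripper_width: 0.202
grasp_force: 61.4
t=9.30 cr [-52.6  20. ] z 98.3 F [-1.5 -5.4  9.4] grip 0.202 61.4
units now-frame [-0.147  0.     0.066] target-frame [-0.147  0.001  0.065] dr [0.02 0.04 0.01]
```

```bash
python3 -m handwheel '[{"translation":[0,0,0],"dr":[0,0,0],"hand":0.3},{"translation":[0,0,0],"dr":[0,0,0],"hand":0.6},{"translation":[0,0,0],"dr":[0,0,0],"hand":0.85},{"translation":[0,0,0],"dr":[0,0,0],"hand":0.85},{"translation":[0,0,-0.6],"dr":[0,0,0],"hand":0.85},{"translation":[0,0,-0.7],"dr":[0,0,0],"hand":0.85},{"translation":[0.7,0.1,0],"dr":[0,0,0],"hand":0.85},{"translation":[0.8,0.1,0],"dr":[0,-0.5,0],"hand":0.85},{"translation":[0.8,0.1,0],"dr":[0,-0.5,0],"hand":0.85},{"translation":[0.7,0.1,0],"dr":[0,-1,0],"hand":0.85},{"translation":[0,0,0],"dr":[0,0,0],"hand":0.85}]'
python3 go.py 88.7 0 72.3
python3 - <<'E'
from h import *; from go import *
print(arm.get_state()["orientation"])
c=cam("wrist"); np.savez("w4.npz",**c); d=cam("side")
cv2.imwrite("pics/w4.png",np.hstack([c["img"],cv2.resize(d["img"][190:330,130:235],(288,384))]))
E
```

```text
time_s: 10.68
eef_pos: [554.6, 242.1, 156.2]
orientation: [-3.14, 0.172, 1.527]
wrist_force: [-0.5, -0.2, -0.1]
gripper_width: 0.847
grasp_force: 0.0
t=10.68 cr [106.3   3.8] z 156.2 F [-0.5 -0.2 -0.1] grip 0.847 0.0
units now-frame [-0.062  0.074  1.714] target-frame [-0.353  0.075  1.678] dr [-0.01  1.97  0.14]
[-3.13969402  0.17167873  1.52745618]
```

View pics/w4.png

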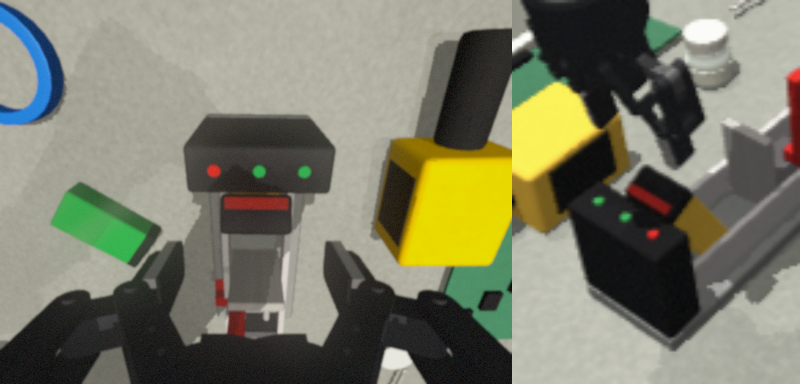

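Picture: handle hooked (shifted left at (236,322)); slumped pack's stripe (256,203), fingers' mid about (254,250). Compute lateral offsets.

```bash
python3 - <<'E'
from packs import *; from go import cr
c=dict(np.load("w4.npz"))
p,a,L,b=stripe(c,215,190,300,215,108);print("stripe",cr(p),a,L)
g=cv2.cvtColor(c["img"],cv2.COLOR_BGR2HSV).astype(int)
print(g[175,178:192,2],g[175,326:340,2])
for q in[(185.5,178),(333.5,178)]: print("blk",cr(plane(c,q,105)))
h=cv2.cvtColor(c["img"],cv2.COLOR_BGR2GRAY).astype(int)
for y in(240,255,270): print(y,h[y,205:305].tolist())
E
```

```text
stripe [108.77890659   1.7430186 ] 177.64326600866292 [44.7 11.1 45.8 11.1]
[173 173 173 174 173 176 173 158 117  81  74  73  74  71] [ 70  71  71  74  74 101 141 166 176 177 179 181 180 180]
blk [125.45041648  49.58059484]
blk [126.89435244 -50.71277994]
240 [114, 115, 116, 115, 112, 111, 108, 102, 99, 108, 108, 107, 110, 109, 103, 103, 110, 132, 143, 147, 148, 147, 136, 113, 97, 96, 101, 105, 106, 102, 103, 102, 101, 102, 104, 101, 105, 107, 104, 106, 103, 104, 107, 105, 107, 104, 105, 103, 103, 104, 104, 106, 105, 105, 105, 104, 104, 103, 104, 102, 103, 104, 104, 105, 104, 105, 106, 104, 107, 104, 103, 96, 94, 91, 95, 93, 90, 91, 100, 122, 142, 148, 154, 151, 153, 158, 159, 160, 165, 163, 163, 164, 158, 151, 149, 160, 168, 169, 172, 171]
255 [112, 116, 116, 116, 113, 111, 114, 108, 99, 100, 105, 105, 106, 106, 101, 98, 99, 116, 136, 144, 145, 146, 139, 123, 105, 89, 92, 89, 85, 83, 81, 80, 81, 79, 82, 82, 81, 78, 80, 78, 81, 81, 81, 79, 78, 83, 78, 83, 83, 84, 84, 79, 79, 79, 80, 80, 80, 83, 85, 84, 84, 85, 82, 83, 84, 83, 81, 86, 84, 83, 88, 95, 105, 117, 126, 112, 97, 104, 131, 172, 203, 210, 213, 207, 191, 169, 164, 162, 162, 161, 160, 153, 157, 167, 171, 174, 171, 171, 173, 172]
270 [111, 111, 113, 113, 111, 109, 106, 106, 102, 97, 97, 105, 105, 106, 106, 102, 100, 102, 111, 126, 128, 130, 127, 120, 106, 88, 83, 83, 83, 82, 82, 79, 83, 82, 78, 80, 80, 82, 79, 81, 80, 82, 80, 80, 84, 81, 82, 83, 82, 82, 80, 83, 82, 82, 82, 82, 81, 84, 86, 85, 86, 86, 84, 85, 83, 85, 86, 87, 98, 103, 103, 104, 103, 102, 102, 104, 132, 175, 205, 214, 214, 212, 204, 183, 167, 162, 162, 163, 161, 157, 149, 151, 164, 170, 171, 172, 171, 171, 171, 172]
```

```bash
sed -i 's/radians(86.8)/radians(87.2)/' go.py; python3 -m handwheel '[{"translation":[-0.06,0.07,0],"dr":[0,0,0],"hand":0.85},{"translation":[0,0,0.5],"dr":[0,0,0],"hand":0.85},{"translation":[0,0,0.6],"dr":[0,0,0],"hand":0.85},{"translation":[0,0,0.6],"dr":[0,0,0],"hand":0.85},{"translation":[0,0,0],"dr":[0,0,0],"hand":0.7},{"translation":[0,0,0],"dr":[0,0,0],"hand":0.5},{"translation":[0,0,0],"dr":[0,0,0],"hand":0.3},{"translation":[0,0,0],"dr":[0,0,0],"hand":0.3},{"translation":[0,0,0],"dr":[0,0,0],"hand":0.3}]'
python3 go.py 88.7 0 72.3
```

```text
time_s: 11.9
eef_pos: [559.7, 216.0, 74.8]
orientation: [3.14, 0.176, 1.517]
wrist_force: [-0.7, -5.5, 1.4]
gripper_width: 0.581
grasp_force: 63.9
t=11.90 cr [80.6 -3.4] z 74.8 F [-0.7 -5.5  1.4] grip 0.581 63.9
units now-frame [ 0.169 -0.068  0.021] target-frame [ 0.163 -0.067  0.05 ] dr [ 0.01  2.02 -0.06]
```

```bash
python3 -m handwheel '[{"translation":[-0.02,-0.03,-0.06],"dr":[0,0,0],"hand":0.3},{"translation":[-0.02,-0.03,-0.06],"dr":[0,0,0],"hand":0.3},{"translation":[0,0,0],"dr":[0,0.8,0],"hand":0.3},{"translation":[0,0,0],"dr":[0,0.8,0],"hand":0.3},{"translation":[0,0,0],"dr":[0,0.8,0],"hand":0.3},{"translation":[0,0,0],"dr":[0,0.8,0],"hand":0.3},{"translation":[0,0,0],"dr":[0,0.8,0],"hand":0.3},{"translation":[0,0,0],"dr":[0,0.8,0],"hand":0.3},{"translation":[0,0,0],"dr":[0,0,0],"hand":0.3},{"translation":[0,0,0],"dr":[0,0,0],"hand":0.3}]'
python3 go.py 88.7 0 72.3
python3 - <<'E'
from h import *
print(arm.get_state()["orientation"])
c=cam("wrist"); np.savez("w5.npz",**c); d=cam("side");e=cam("scene")
cv2.imwrite("pics/w5.png",np.hstack([c["img"][:,120:392],cv2.resize(d["img"][200:320,140:230],(288,384)),cv2.resize(e["img"][145:210,285:335],(240,384)) if 0 else cv2.resize(e["img"][150:200,290:330],(240,384))]))
E
```

```text
time_s: 13.15
eef_pos: [556.0, 217.3, 80.6]
orientation: [3.141, -0.244, 1.519]
wrist_force: [-0.1, 0.4, -2.5]
gripper_width: 0.583
grasp_force: 62.5
t=13.15 cr [81.7  0.4] z 80.6 F [-0.1  0.4 -2.5] grip 0.583 62.5
units now-frame [0.096 0.007 0.194] target-frame [0.14  0.007 0.165] dr [ 0.01 -2.8  -0.03]
[ 3.14105083 -0.2440632   1.51893343]
```

View pics/w5.png

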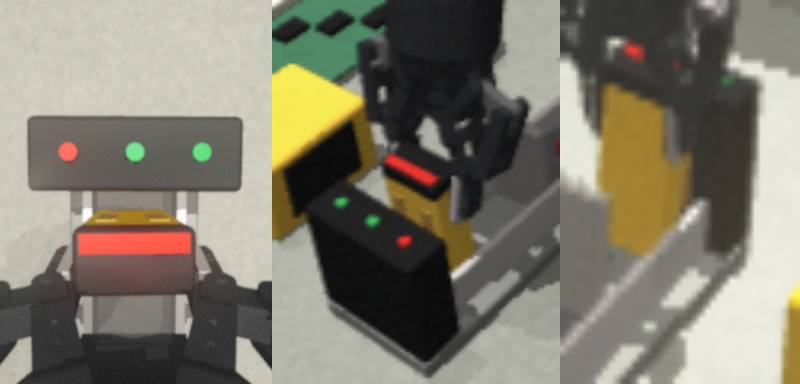

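```bash
python3 -m handwheel '[{"translation":[0.09,0,0.06],"dr":[0,0,0],"hand":0.3},{"translation":[0.09,0,0.06],"dr":[0,0,0],"hand":0.3},{"translation":[0.08,0,0.06],"dr":[0,0,0],"hand":0.3},{"translation":[-0.01,0,0.04],"dr":[0,0,0],"hand":0.3},{"translation":[0,0,0],"dr":[0,0,0],"hand":0.3},{"translation":[0,0,0],"dr":[0,0,0],"hand":0.3}]'
python3 go.py 96 0 72.3
```

```text
time_s: 14.05
eef_pos: [556.8, 231.3, 73.2]
orientation: [3.141, -0.244, 1.518]
wrist_force: [-2.2, -4.5, 8.3]
gripper_width: 0.58
grasp_force: 63.2
t=14.05 cr [95.7  0.3] z 73.2 F [-2.2 -4.5  8.3] grip 0.58 63.2
units now-frame [0.002 0.006 0.019] target-frame [0.007 0.006 0.018] dr [ 0.01 -2.79 -0.05]
```

```bash
python3 -m handwheel '[{"translation":[0,0,0],"dr":[0,0,0],"hand":0.65},{"translation":[0,0,0],"dr":[0,0,0],"hand":0.75},{"translation":[0,0,0],"dr":[0,0,0],"hand":0.8},{"translation":[0,0,0],"dr":[0,0,0],"hand":0.8},{"translation":[0,0,-0.4],"dr":[0,0,0],"hand":0.8},{"translation":[0,0,-0.7],"dr":[0,0,0],"hand":0.8},{"translation":[0,0,-0.7],"dr":[0,-0.7,0],"hand":0.8},{"translation":[0,0,-0.7],"dr":[0,-0.7,0],"hand":0.8},{"translation":[0,0,-0.7],"dr":[0,-0.7,0],"hand":0.8},{"translation":[0,0,0],"dr":[0,-0.7,0],"hand":0.8},{"translation":[0,0,0],"dr":[0,0,0],"hand":0.8},{"translation":[0,0,0],"dr":[0,0,0],"hand":0.8}]'
python3 - <<'E'
from packs import *; from go import *
from go import delta,wo,H
c=cam("wrist");np.savez("w6.npz",**c); s=arm.get_state()
h=cv2.cvtColor(c["img"],cv2.COLOR_BGR2HSV)
m=((((h[...,0]<8)|(h[...,0]>172))&(h[...,1]>120)&(h[...,2]>60))*255).astype(np.uint8)
n,l,st,ce=cv2.connectedComponentsWithStats(m)
for i in range(1,n):
    if st[i,4]>25: print(st[i],cr(plane(c,ce[i],115)).round(1),cr(plane(c,ce[i],134)).round(1))
g=np.radians(130.2); 
delta([583.6,-135.9,90],g)
E
```

```text
time_s: 15.55
eef_pos: [554.8, 198.5, 228.2]
orientation: [-3.141, -0.0, 1.518]
wrist_force: [-0.4, -0.6, 0.2]
gripper_width: 0.798
grasp_force: 0.0
[508   9   4  16  51] [ 204.1 -200.7] [ 199.1 -185.8]
[216 109  10  10  80] [132.3  28.3] [132.6  26.2]
[226 139  51  12 552] [105.9   2.5] [108.3   2.3]
[ 219  249   36   69 1239] [-33.6  18.9] [-20.9  17.5]
t=15.60 cr [62.5  0.5] z 228.1 F [0.1 0.  0.5] grip 0.799 0.0
units now-frame [-6.641  0.932  2.761] target-frame [-5.473 -3.875  2.763] dr [-0.01 -0.01 -8.65]
```

```bash
python3 - <<'E'
from packs import *; from go import cr
c=dict(np.load("w6.npz"))
p,a,L,b=stripe(c,215,130,290,156,115);print(cr(p),a,L,b.tolist(),[cr(plane(c,q,115)).round(1).tolist() for q in b])
h=cv2.cvtColor(c["img"],cv2.COLOR_BGR2GRAY).astype(int)
for y in(105,112,120): 
    d=np.diff(h[y]); l=170+np.argmin(d[170:215]); r=290+np.argmax(d[290:340]); print(y,l,r,cr(plane(c,(l+.5,y),105)).round(1),cr(plane(c,(r+.5,y),105)).round(1))
for y in(195,210,225): print(y,h[y,195:310].tolist())
cv2.imwrite("pics/w6.png",np.vstack([cv2.resize(c["img"][80:330,150:370],None,fx=2.4,fy=2.4,interpolation=cv2.INTER_CUBIC)]))
E
```

```text
[105.94954469   2.52888041] 177.05580902851287 [43.9  9.6 44.4  9.6] [[226.0, 139.0], [276.0, 139.0], [276.0, 150.0], [226.0, 150.0]] [[110.5, 24.2], [110.4, -19.7], [100.8, -19.9], [100.9, 24.4]]
105 198 310 [139.2  48.5] [138.9 -50.3]
112 198 309 [133.2  48.8] [133.  -49.8]
120 198 309 [126.3  49.2] [126.1 -50.1]
195 [169, 168, 167, 169, 173, 172, 173, 170, 171, 172, 173, 173, 174, 175, 176, 181, 180, 179, 178, 178, 170, 165, 168, 175, 178, 178, 178, 174, 176, 190, 213, 229, 232, 230, 216, 179, 136, 141, 168, 176, 180, 179, 178, 176, 176, 175, 177, 178, 178, 178, 177, 177, 179, 177, 177, 178, 177, 177, 176, 177, 177, 177, 179, 177, 180, 178, 177, 178, 180, 178, 178, 177, 178, 179, 177, 175, 172, 170, 167, 167, 159, 145, 153, 192, 223, 233, 234, 229, 217, 195, 183, 181, 179, 180, 179, 176, 169, 165, 176, 181, 181, 182, 183, 182, 180, 179, 180, 180, 181, 183, 185, 184, 183, 187, 188]
210 [182, 180, 178, 175, 177, 180, 179, 179, 180, 174, 156, 134, 125, 124, 125, 124, 125, 123, 123, 125, 123, 119, 121, 123, 120, 122, 118, 118, 118, 129, 173, 207, 219, 210, 187, 155, 125, 112, 116, 118
[... 213 characters left out ...]
42, 177, 195, 202, 199, 188, 157, 131, 126, 121, 125, 125, 127, 133, 141, 144, 143, 134, 130, 129, 128, 128, 132, 133, 152, 172, 179, 181, 180, 180, 181, 177, 176]
225 [176, 175, 176, 178, 176, 175, 173, 175, 174, 165, 144, 130, 127, 127, 128, 126, 123, 124, 126, 126, 118, 111, 108, 111, 120, 115, 118, 115, 110, 111, 127, 148, 155, 155, 152, 141, 116, 99, 93, 91, 88, 92, 90, 91, 93, 89, 87, 90, 93, 90, 92, 89, 92, 91, 91, 93, 91, 93, 92, 92, 92, 88, 89, 91, 96, 93, 98, 94, 93, 91, 98, 93, 91, 93, 95, 94, 93, 96, 98, 96, 103, 109, 134, 155, 165, 163, 160, 148, 130, 122, 120, 122, 122, 121, 116, 114, 116, 124, 127, 127, 128, 127, 127, 126, 129, 127, 125, 132, 145, 165, 175, 176, 178, 179, 178]
```

View pics/w6.png

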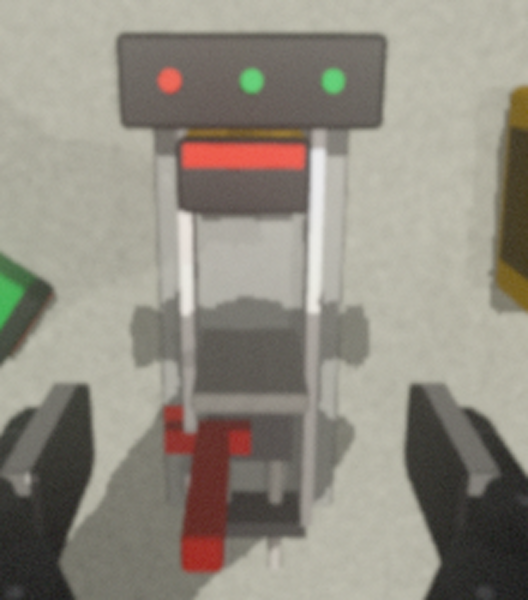

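Picture: slumped pack stands upright, cap close to block, follower hooked (handle shifted left at (205,490)). On to pack B.

```bash
python3 -m handwheel '[{"translation":[-0.83,0.116,0],"dr":[0,0,0],"hand":0.8},{"translation":[-0.83,0.116,0],"dr":[0,0,0],"hand":0.8},{"translation":[-0.83,0.116,0],"dr":[0,0,0],"hand":0.8},{"translation":[-0.83,0.116,0],"dr":[0,0,0],"hand":0.8},{"translation":[-0.83,0.116,0],"dr":[0,0,0],"hand":0.8},{"translation":[-0.83,0.116,0],"dr":[0,0,0],"hand":0.8},{"translation":[-0.83,0.116,0],"dr":[0,0,0],"hand":0.8},{"translation":[-0.83,0.116,0],"dr":[0,0,-0.65],"hand":0.8}]'
python3 -m handwheel '[{"translation":[0,0,0],"dr":[0,0,-1],"hand":0.8},{"translation":[0,0,0],"dr":[0,0,-1],"hand":0.8},{"translation":[0,0,0],"dr":[0,0,-1],"hand":0.8},{"translation":[0,0,0.3],"dr":[0,0,-1],"hand":0.8},{"translation":[0,0,0.3],"dr":[0,0,-1],"hand":0.8},{"translation":[0,0,0.3],"dr":[0,0,-1],"hand":0.8},{"translation":[0,0,0.3],"dr":[0,0,-1],"hand":0.8},{"translation":[0,0,0],"dr":[0,0,-1],"hand":0.8},{"translation":[0,0,0],"dr":[0,0,0],"hand":0.8},{"translation":[0,0,0],"dr":[0,0,0],"hand":0.8}]'
cat > chk.py <<'E'
from packs import *; from go import *
c=cam("wrist"); s=arm.get_state()
h=cv2.cvtColor(c["img"],cv2.COLOR_BGR2HSV)
m=((((h[...,0]<8)|(h[...,0]>172))&(h[...,1]>120)&(h[...,2]>60))*255).astype(np.uint8)
n,l,st,ce=cv2.connectedComponentsWithStats(m)
for i in range(1,n):
    if st[i,4]>150:
        x,y,w,hh=st[i,:4]; p,a,L,b=stripe(c,x,y,x+w,y+hh,100); nn=np.radians(a+90); d=np.array([np.cos(nn),np.sin(nn)])
        print(st[i],"stripe",p.round(1),"yaw",round(a+90,1),L,"centre",(p[:2]-10*d).round(1))
E
python3 chk.py; python3 -c "
from go import *
delta([583.6,-135.9,60],np.radians(130.2))"
```

```text
time_s: 16.6
eef_pos: [583.4, -137.3, 228.3]
orientation: [-3.141, -0.001, 1.574]
wrist_force: [0.5, -0.2, -0.2]
gripper_width: 0.802
grasp_force: 0.0
time_s: 17.85
eef_pos: [583.8, -135.5, 168.8]
orientation: [3.141, -0.0, 2.27]
wrist_force: [-0.0, -0.3, 0.3]
gripper_width: 0.801
grasp_force: 0.0
[112 100  59  40 603] stripe [ 480.5 -136.8  100. ] yaw 97.6 [ 7.2 43.3  7.4 43.6] centre [ 481.8 -146.8]
[223 189  60  12 713] stripe [ 577.3 -128.2  100. ] yaw 130.1 [45.1  8.8 45.6  8.8] centre [ 583.8 -135.8]
[  0 251  31  36 306] stripe [ 467.1 -307.1  100. ] yaw 252.5 [ 7.7 35.2  8.  35.5] centre [ 470.1 -297.5]
t=17.90 cr [-269.2  -44.6] z 168.9 F [ 1.  -0.6  0.7] grip 0.8 0.0
units now-frame [-0.005 -0.01   2.178] target-frame [-0.005 -0.01   2.178] dr [ 0.   -0.   -0.02]
```

```bash
python3 -m handwheel '[{"translation":[0,0,0.7],"dr":[0,0,0],"hand":0.8},{"translation":[0,0,0.8],"dr":[0,0,0],"hand":0.8},{"translation":[0,0,0.67],"dr":[0,0,0],"hand":0.8},{"translation":[0,0,0],"dr":[0,0,0],"hand":0.6},{"translation":[0,0,0],"dr":[0,0,0],"hand":0.3},{"translation":[0,0,0],"dr":[0,0,0],"hand":0.3},{"translation":[0,0,0],"dr":[0,0,0],"hand":0.3},{"translation":[0,0,-0.5],"dr":[0,0,0],"hand":0.3},{"translation":[0,0,-0.8],"dr":[0,0,0],"hand":0.3},{"translation":[0,0,-0.9],"dr":[0,0,0],"hand":0.3},{"translation":[0,0,-0.9],"dr":[0,0,0],"hand":0.3},{"translation":[0,0,0],"dr":[0,0,0],"hand":0.3}]'
python3 go.py 68 -1 76
```

```text
time_s: 19.4
eef_pos: [585.8, -134.3, 219.6]
orientation: [3.137, 0.005, 2.273]
wrist_force: [0.6, 0.6, -3.4]
gripper_width: 0.575
grasp_force: 63.4
t=19.40 cr [-268.1  -46.5] z 219.6 F [ 0.6  0.6 -3.4] grip 0.575 63.4
units now-frame [5.55  3.908 2.86 ] target-frame [ 6.722 -0.91   2.871] dr [0.07 0.04 8.61]
```

```bash
python3 -m handwheel '[{"translation":[0,0,0],"dr":[0,0,0.8],"hand":0.3},{"translation":[0,0,0],"dr":[0,0,1],"hand":0.3},{"translation":[0,0,0],"dr":[0,0,1],"hand":0.3},{"translation":[0,0,0],"dr":[0,0,1],"hand":0.3},{"translation":[0,0,0],"dr":[0,0,1],"hand":0.3},{"translation":[0,0,0],"dr":[0,0,1],"hand":0.3},{"translation":[0,0,0],"dr":[0,0,1],"hand":0.3},{"translation":[0,0,0],"dr":[0,0,1],"hand":0.3},{"translation":[0,0,0],"dr":[0,0,0.8],"hand":0.3}]'
python3 -m handwheel '[{"translation":[0.6,-0.11,0],"dr":[0,0,0],"hand":0.3},{"translation":[0.9,-0.11,0],"dr":[0,0,0],"hand":0.3},{"translation":[0.9,-0.11,0],"dr":[0,0,0],"hand":0.3},{"translation":[0.9,-0.11,0],"dr":[0,0,0],"hand":0.3},{"translation":[0.9,-0.11,0],"dr":[0,0,0],"hand":0.3},{"translation":[0.9,-0.11,0],"dr":[0,0,0],"hand":0.3},{"translation":[0.9,-0.11,0],"dr":[0,0,0],"hand":0.3},{"translation":[0.5,-0.11,0],"dr":[0,0,0],"hand":0.3},{"translation":[0.1,0,0],"dr":[0,0,0],"hand":0.3},{"translation":[0,0,0],"dr":[0,0,0],"hand":0.3},{"translation":[0,0,0],"dr":[0,0,0],"hand":0.3}]'
python3 go.py 64 -1 76
python3 - <<'E'
from packs import *; from go import cr
c=cam("wrist"); np.savez("w7.npz",**c); h=cv2.cvtColor(c["img"],cv2.COLOR_BGR2HSV)
m=((((h[...,0]<8)|(h[...,0]>172))&(h[...,1]>120)&(h[...,2]>60))*255).astype(np.uint8)
n,l,st,ce=cv2.connectedComponentsWithStats(m)
for i in range(1,n):
    if st[i,4]>40: print(st[i],[cr(plane(c,ce[i],z)).round(1).tolist() for z in(115,134,260)])
E
```

```text
time_s: 20.52
eef_pos: [583.2, -135.2, 214.3]
orientation: [-3.14, 0.0, 1.52]
wrist_force: [-0.8, -0.1, -2.6]
gripper_width: 0.579
grasp_force: 63.1
time_s: 21.9
eef_pos: [556.3, 194.8, 215.0]
orientation: [-3.141, 0.001, 1.52]
wrist_force: [0.6, 0.0, -2.1]
gripper_width: 0.58
grasp_force: 63.1
t=21.90 cr [59.2 -1. ] z 215.0 F [ 0.6  0.  -2.1] grip 0.58 63.1
units now-frame [0.099 0.    2.779] target-frame [ 0.096 -0.     2.779] dr [-0.    0.01 -0.02]
[212 104  10  11  91] [[132.2, 28.2], [132.3, 25.9], [133.0, 10.3]]
[222 136  55  12 632] [[105.9, 2.6], [108.0, 2.2], [122.4, -0.0]]
[ 197  265  114   22 2319] [[-22.0, -1.8], [-9.8, -1.8], [70.8, -1.8]]
[222 317  18   8 133] [[-73.8, 21.9], [-57.6, 20.0], [49.9, 7.8]]
```

```bash
python3 -m handwheel '[{"translation":[0.1,0,0.5],"dr":[0,0,0],"hand":0.3},{"translation":[0,0,0.7],"dr":[0,0,0],"hand":0.3},{"translation":[0,0,0.6],"dr":[0,0,0],"hand":0.3},{"translation":[0,0,0.4],"dr":[0,0,0],"hand":0.3},{"translation":[0,0,0.3],"dr":[0,0,0],"hand":0.3},{"translation":[0,0,0.16],"dr":[0,0,0],"hand":0.3},{"translation":[0,0,0],"dr":[0,0,0],"hand":0.3},{"translation":[0,0,0],"dr":[0,0,0],"hand":0.3}]'
python3 go.py 64 -1 76
```

```text
time_s: 22.95
eef_pos: [556.6, 201.9, 83.1]
orientation: [3.141, -0.001, 1.522]
wrist_force: [-0.4, -0.6, -3.0]
gripper_width: 0.578
grasp_force: 63.2
t=22.95 cr [66.3 -0.9] z 83.1 F [-0.4 -0.6 -3. ] grip 0.578 63.2
units now-frame [-0.047  0.001  0.143] target-frame [-0.046  0.001  0.143] dr [ 0.01 -0.01  0.  ]
```

```bash
python3 -m handwheel '[{"translation":[-0.04,0,0.06],"dr":[0,0,0],"hand":0.3},{"translation":[0,0,0.06],"dr":[0,0,0],"hand":0.3},{"translation":[0,0,0.04],"dr":[0,0,0],"hand":0.3},{"translation":[0,0,0.04],"dr":[0,0,0],"hand":0.3},{"translation":[0,0,0],"dr":[0,0,0],"hand":0.3}]'
python3 go.py 64 -1 76
```

```text
time_s: 23.58
eef_pos: [556.0, 199.7, 74.4]
orientation: [3.14, 0.001, 1.522]
wrist_force: [-4.0, -3.8, 17.0]
gripper_width: 0.579
grasp_force: 65.1
t=23.57 cr [64.1 -0.5] z 74.4 F [-4.  -3.8 17. ] grip 0.579 65.1
units now-frame [-0.002  0.01  -0.033] target-frame [-0.002  0.01  -0.033] dr [0.02 0.01 0.01]
```

```bash
python3 -m handwheel '[{"translation":[0,0,-0.1],"dr":[0,0,0],"hand":0.3},{"translation":[0,0,0],"dr":[0,0,0],"hand":0.65},{"translation":[0,0,0],"dr":[0,0,0],"hand":0.75},{"translation":[0,0,0],"dr":[0,0,0],"hand":0.8},{"translation":[0,0,-0.4],"dr":[0,0,0],"hand":0.8},{"translation":[0,0,-0.8],"dr":[0,0,0],"hand":0.8},{"translation":[0,0,-0.9],"dr":[0,0,0],"hand":0.8},{"translation":[0,0,-0.9],"dr":[0,0,0],"hand":0.8},{"translation":[0,0,0],"dr":[0,0,0],"hand":0.8},{"translation":[0,0,0],"dr":[0,0,0],"hand":0.8}]'
python3 - <<'E'
from packs import *; from go import *
c=cam("wrist"); np.savez("w8.npz",**c); h=cv2.cvtColor(c["img"],cv2.COLOR_BGR2HSV)
m=((((h[...,0]<8)|(h[...,0]>172))&(h[...,1]>120)&(h[...,2]>60))*255).astype(np.uint8)
n,l,st,ce=cv2.connectedComponentsWithStats(m)
for i in range(1,n):
    if st[i,4]>40: print(st[i],[cr(plane(c,ce[i],z)).round(1).tolist() for z in(115,134)])
delta([555.4,-330.4,60],np.radians(146.6))
E
```

```text
time_s: 24.82
eef_pos: [555.9, 199.3, 226.8]
orientation: [-3.141, 0.001, 1.522]
wrist_force: [0.3, -0.1, -0.6]
gripper_width: 0.796
grasp_force: 0.0
[508  11   4  15  48] [[204.2, -200.3], [199.3, -185.5]]
[215 109  10  11  83] [[132.3, 28.3], [132.8, 26.1]]
[224 140  52  12 576] [[105.8, 2.3], [108.2, 2.1]]
[229 176  51  11 523] [[73.3, -1.1], [78.1, -1.1]]
[ 217  250   36   70 1264] [[-33.8, 18.9], [-21.0, 17.4]]
t=24.88 cr [63.5 -0.1] z 226.3 F [-0.3  0.5 -0.8] grip 0.802 0.0
units now-frame [-10.575   0.514   3.336] target-frame [-5.826 -8.844  3.326] dr [ -0.02   0.   -11.88]
```

```bash
python3 -m handwheel '[{"translation":[-0.88,0.043,0],"dr":[0,0,0],"hand":0.8},{"translation":[-0.88,0.043,0],"dr":[0,0,0],"hand":0.8},{"translation":[-0.88,0.043,0],"dr":[0,0,0],"hand":0.8},{"translation":[-0.88,0.043,0],"dr":[0,0,0],"hand":0.8},{"translation":[-0.88,0.043,0],"dr":[0,0,0],"hand":0.8},{"translation":[-0.88,0.043,0],"dr":[0,0,0],"hand":0.8},{"translation":[-0.88,0.043,0],"dr":[0,0,0],"hand":0.8},{"translation":[-0.88,0.043,0],"dr":[0,0,0],"hand":0.8},{"translation":[-0.88,0.043,0],"dr":[0,0,0],"hand":0.8},{"translation":[-0.88,0.043,0],"dr":[0,0,0],"hand":0.8},{"translation":[-0.88,0.043,0],"dr":[0,0,0],"hand":0.8},{"translation":[-0.88,0.043,0],"dr":[0,0,0],"hand":0.8}]'
python3 -m handwheel '[{"translation":[0,0,0],"dr":[0,0,-1],"hand":0.8},{"translation":[0,0,0],"dr":[0,0,-1],"hand":0.8},{"translation":[0,0,0],"dr":[0,0,-1],"hand":0.8},{"translation":[0,0,0.3],"dr":[0,0,-1],"hand":0.8},{"translation":[0,0,0.3],"dr":[0,0,-1],"hand":0.8},{"translation":[0,0,0.3],"dr":[0,0,-1],"hand":0.8},{"translation":[0,0,0.3],"dr":[0,0,-1],"hand":0.8},{"translation":[0,0,0],"dr":[0,0,-1],"hand":0.8},{"translation":[0,0,0],"dr":[0,0,-1],"hand":0.8},{"translation":[0,0,0],"dr":[0,0,-1],"hand":0.8},{"translation":[0,0,0],"dr":[0,0,-1],"hand":0.8},{"translation":[0,0,0],"dr":[0,0,-0.9],"hand":0.8}]'
python3 -m handwheel '[{"translation":[0,0,0],"dr":[0,0,0],"hand":0.8},{"translation":[0,0,0],"dr":[0,0,0],"hand":0.8}]'
python3 chk.py; python3 -c "
from go import *
delta([555.4,-330.4,60],np.radians(146.6)); print(arm.get_state()['joints'].round(2))"
```

```text
time_s: 26.38
eef_pos: [555.5, -330.3, 225.6]
orientation: [-3.139, -0.001, 1.523]
wrist_force: [0.1, 0.1, -0.1]
gripper_width: 0.794
grasp_force: 0.0
time_s: 27.88
eef_pos: [555.6, -328.7, 165.6]
orientation: [3.142, -0.003, 2.564]
wrist_force: [1.1, -0.1, 0.2]
gripper_width: 0.802
grasp_force: 0.0
time_s: 28.12
eef_pos: [556.0, -328.8, 166.5]
orientation: [3.141, -0.001, 2.559]
wrist_force: [-0.2, -0.3, -0.3]
gripper_width: 0.803
grasp_force: 0.0
[192  44  30  72 973] stripe [ 462.  -304.6  100. ] yaw 249.6 [ 9.1 45.3  9.7 45.4] centre [ 465.5 -295.3]
[221 188  60  14 736] stripe [ 546.4 -324.5  100. ] yaw 145.0 [10.  44.7 10.1 45.3] centre [ 554.6 -330.3]
[   0  224   69  129 4354] stripe [ 511.8 -532.9  100. ] yaw 222.5 [129.5  53.3 127.7  61.9] centre [ 519.2 -526.1]
t=28.18 cr [-463.8  -26.4] z 166.8 F [-1.2 -0.4 -0.2] grip 0.803 0.0
units now-frame [-0.008 -0.033  2.136] target-frame [-0.006 -0.033  2.136] dr [ 0.   -0.01  0.01]
[ 1.03  0.76 -1.01  1.52  0.67  1.23  0.9 ]
```

```bash
python3 -m handwheel '[{"translation":[-0.01,-0.03,0.7],"dr":[0,0,0.15],"hand":0.8},{"translation":[0,0,0.8],"dr":[0,0,0],"hand":0.8},{"translation":[0,0,0.64],"dr":[0,0,0],"hand":0.8},{"translation":[0,0,0],"dr":[0,0,0],"hand":0.6},{"translation":[0,0,0],"dr":[0,0,0],"hand":0.3},{"translation":[0,0,0],"dr":[0,0,0],"hand":0.3},{"translation":[0,0,0],"dr":[0,0,0],"hand":0.3},{"translation":[0,0,-0.5],"dr":[0,0,0],"hand":0.3},{"translation":[0,0,-0.8],"dr":[0,0,0],"hand":0.3},{"translation":[0,0,-0.9],"dr":[0,0,0],"hand":0.3},{"translation":[0,0,-0.9],"dr":[0,0,0],"hand":0.3},{"translation":[0,0,0],"dr":[0,0,0],"hand":0.3}]'
python3 go.py 31 -1 76
```

```text
time_s: 29.68
eef_pos: [557.9, -330.2, 220.0]
orientation: [3.14, 0.007, 2.548]
wrist_force: [0.9, -0.1, -1.9]
gripper_width: 0.578
grasp_force: 63.0
t=29.68 cr [-465.   -28.2] z 220.0 F [ 0.9 -0.1 -1.9] grip 0.578 63.0
units now-frame [5.628 8.198 2.851] target-frame [ 9.921 -0.545  2.88 ] dr [ 0.06  0.07 11.76]
```

```bash
python3 -m handwheel '[{"translation":[0,0,0],"dr":[0,0,0.8],"hand":0.3},{"translation":[0,0,0],"dr":[0,0,1],"hand":0.3},{"translation":[0,0,0],"dr":[0,0,1],"hand":0.3},{"translation":[0,0,0],"dr":[0,0,1],"hand":0.3},{"translation":[0,0,0],"dr":[0,0,1],"hand":0.3},{"translation":[0,0,0],"dr":[0,0,1],"hand":0.3},{"translation":[0,0,0],"dr":[0,0,1],"hand":0.3},{"translation":[0,0,0],"dr":[0,0,1],"hand":0.3},{"translation":[0,0,0],"dr":[0,0,1],"hand":0.3},{"translation":[0,0,0],"dr":[0,0,1],"hand":0.3},{"translation":[0,0,0],"dr":[0,0,1],"hand":0.3},{"translation":[0,0,0],"dr":[0,0,0.96],"hand":0.3}]'
python3 -m handwheel '[{"translation":[0.6,-0.05,0],"dr":[0,0,0],"hand":0.3},{"translation":[0.9,-0.05,0],"dr":[0,0,0],"hand":0.3},{"translation":[0.9,-0.05,0],"dr":[0,0,0],"hand":0.3},{"translation":[0.9,-0.05,0],"dr":[0,0,0],"hand":0.3},{"translation":[0.9,-0.05,0],"dr":[0,0,0],"hand":0.3},{"translation":[0.9,-0.05,0],"dr":[0,0,0],"hand":0.3},{"translation":[0.9,-0.05,0],"dr":[0,0,0],"hand":0.3},{"translation":[0.9,-0.05,0],"dr":[0,0,0],"hand":0.3},{"translation":[0.9,-0.05,0],"dr":[0,0,0],"hand":0.3},{"translation":[0.9,-0.05,0],"dr":[0,0,0],"hand":0.3},{"translation":[0.9,-0.05,0],"dr":[0,0,0],"hand":0.3},{"translation":[0.3,0,0],"dr":[0,0,0],"hand":0.3}]'
python3 -m handwheel '[{"translation":[0,0,0],"dr":[0,0,0],"hand":0.3},{"translation":[0,0,0],"dr":[0,0,0],"hand":0.3}]'
python3 go.py 31 -1 76
python3 - <<'E'
from packs import *; from go import cr
c=cam("wrist"); np.savez("w7.npz",**c); h=cv2.cvtColor(c["img"],cv2.COLOR_BGR2HSV)
m=((((h[...,0]<8)|(h[...,0]>172))&(h[...,1]>120)&(h[...,2]>60))*255).astype(np.uint8)
n,l,st,ce=cv2.connectedComponentsWithStats(m)
for i in range(1,n):
    if st[i,4]>40: print(st[i],[cr(plane(c,ce[i],z)).round(1).tolist() for z in(115,134,255)])
E
```

```text
time_s: 31.18
eef_pos: [555.3, -330.4, 214.5]
orientation: [-3.14, -0.0, 1.519]
wrist_force: [-0.8, -0.7, -2.1]
gripper_width: 0.58
grasp_force: 62.9
time_s: 32.67
eef_pos: [551.6, 168.7, 215.0]
orientation: [-3.141, -0.001, 1.526]
wrist_force: [-1.0, 0.4, -2.1]
gripper_width: 0.578
grasp_force: 62.9
time_s: 32.92
eef_pos: [553.0, 163.2, 214.9]
orientation: [-3.141, 0.002, 1.519]
wrist_force: [0.3, -0.6, -2.6]
gripper_width: 0.581
grasp_force: 62.9
t=32.92 cr [27.5  0.7] z 214.9 F [ 0.3 -0.6 -2.6] grip 0.581 62.9
units now-frame [0.075 0.037 2.777] target-frame [0.071 0.035 2.777] dr [-0.01  0.02 -0.03]
[212  62  11  12  97] [[131.3, 28.3], [129.0, 26.0], [114.3, 11.9]]
[223  95  57  13 688] [[106.0, 2.4], [105.7, 2.2], [103.6, 1.0]]
[229 137  54  12 630] [[73.5, -1.9], [75.7, -1.8], [89.8, -0.9]]
[ 197  263  114   22 2382] [[-51.7, 0.2], [-39.7, 0.2], [36.8, 0.0]]
```

```bash
python3 -m handwheel '[{"translation":[0.04,0.035,0.5],"dr":[0,0,0],"hand":0.3},{"translation":[0,0,0.7],"dr":[0,0,0],"hand":0.3},{"translation":[0,0,0.6],"dr":[0,0,0],"hand":0.3},{"translation":[0,0,0.4],"dr":[0,0,0],"hand":0.3},{"translation":[0,0,0.3],"dr":[0,0,0],"hand":0.3},{"translation":[0,0,0.16],"dr":[0,0,0],"hand":0.3},{"translation":[0,0,0],"dr":[0,0,0],"hand":0.3},{"translation":[0,0,0],"dr":[0,0,0],"hand":0.3}]'
python3 go.py 31 -1 76
```

```text
time_s: 33.98
eef_pos: [555.1, 167.4, 83.1]
orientation: [3.14, -0.001, 1.521]
wrist_force: [0.1, -0.1, -1.4]
gripper_width: 0.579
grasp_force: 62.9
t=33.98 cr [31.8 -1.1] z 83.1 F [ 0.1 -0.1 -1.4] grip 0.579 62.9
units now-frame [-0.016 -0.003  0.143] target-frame [-0.016 -0.003  0.143] dr [ 0.01 -0.01 -0.01]
```

```bash
python3 -m handwheel '[{"translation":[-0.02,0,0.06],"dr":[0,0,0],"hand":0.3},{"translation":[0,0,0.06],"dr":[0,0,0],"hand":0.3},{"translation":[0,0,0.04],"dr":[0,0,0],"hand":0.3},{"translation":[0,0,0],"dr":[0,0,0],"hand":0.3},{"translation":[0,0,0],"dr":[0,0,0],"hand":0.3}]'
python3 go.py 31 -1 76
```

```text
time_s: 34.6
eef_pos: [554.5, 166.3, 74.4]
orientation: [-3.141, -0.0, 1.522]
wrist_force: [-0.4, 0.0, -1.7]
gripper_width: 0.582
grasp_force: 63.1
t=34.60 cr [30.6 -0.7] z 74.4 F [-0.4  0.  -1.7] grip 0.582 63.1
units now-frame [ 0.008  0.007 -0.032] target-frame [ 0.008  0.007 -0.032] dr [-0. -0. -0.]
```

```bash
python3 -m handwheel '[{"translation":[0,0,0.03],"dr":[0,0,0],"hand":0.3},{"translation":[0,0,0.03],"dr":[0,0,0],"hand":0.3},{"translation":[0,0,0],"dr":[0,0,0],"hand":0.3}]'
python3 go.py 31 -1 76
```

```text
time_s: 34.98
eef_pos: [554.7, 166.4, 73.9]
orientation: [3.14, 0.001, 1.522]
wrist_force: [-7.1, -3.5, 21.4]
gripper_width: 0.579
grasp_force: 65.5
t=34.98 cr [30.8 -0.8] z 73.9 F [-7.1 -3.5 21.4] grip 0.579 65.5
units now-frame [ 0.005  0.005 -0.042] target-frame [ 0.005  0.005 -0.042] dr [ 0.02  0.01 -0.  ]
```

```bash
python3 -m handwheel '[{"translation":[0,0,-0.06],"dr":[0,0,0],"hand":0.3},{"translation":[0,0,0],"dr":[0,0,0],"hand":0.65},{"translation":[0,0,0],"dr":[0,0,0],"hand":0.75},{"translation":[0,0,0],"dr":[0,0,0],"hand":0.8},{"translation":[0,0,-0.4],"dr":[0,0,0],"hand":0.8},{"translation":[0,0,-0.8],"dr":[0,0,0],"hand":0.8},{"translation":[0,0,-0.8],"dr":[0,0,0],"hand":0.8},{"translation":[0,0,0],"dr":[0,0,0],"hand":0.8},{"translation":[0,0,0],"dr":[0,0,0],"hand":0.8}]'
python3 - <<'E'
from packs import *; from go import *
c=cam("wrist"); h=cv2.cvtColor(c["img"],cv2.COLOR_BGR2HSV); d=cam("side")
cv2.imwrite("pics/w9.png",np.hstack([c["img"][:,100:420],cv2.resize(d["img"][190:330,130:265],(480,498))[:384]]))
m=((((h[...,0]<8)|(h[...,0]>172))&(h[...,1]>120)&(h[...,2]>60))*255).astype(np.uint8)
n,l,st,ce=cv2.connectedComponentsWithStats(m)
for i in range(1,n):
    if st[i,4]>40: print(st[i],[cr(plane(c,ce[i],z)).round(1).tolist() for z in(115,134)])
delta([*wo(-52.6,20),98],H)
E
```

```text
time_s: 36.1
eef_pos: [554.4, 165.8, 173.8]
orientation: [-3.141, 0.001, 1.521]
wrist_force: [0.3, -0.9, 0.3]
gripper_width: 0.802
grasp_force: 0.0
[202  57  13  14 142] [[131.2, 28.0], [128.7, 25.3]]
[215  97  68  16 978] [[105.9, 2.0], [105.8, 1.7]]
[222 147  65  14 904] [[73.3, -1.5], [76.2, -1.4]]
[223 191  63  14 804] [[40.5, -1.2], [46.6, -1.2]]
[ 210  246   43   86 2006] [[-35.2, 18.4], [-22.0, 16.5]]
t=36.20 cr [30.  -0.1] z 173.2 F [ 0.3 -0.8 -0.6] grip 0.803 0.0
units now-frame [-1.651 -0.399  1.505] target-frame [-1.653 -0.403  1.503] dr [-0.02  0.01 -0.01]
```

View pics/w9.png

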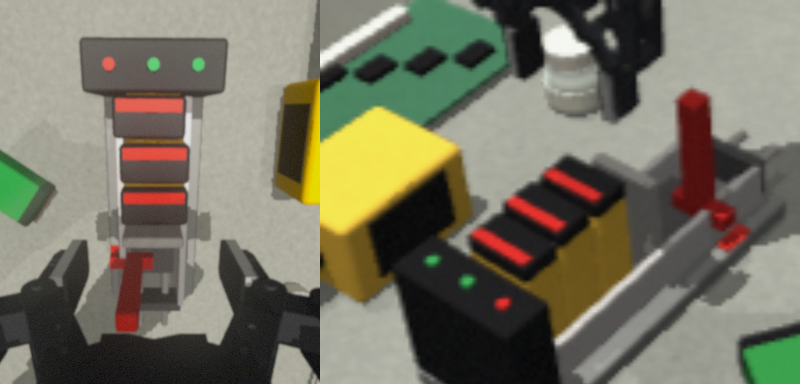

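Picture: three caps in the track at (150,110), (155,157), (155,203), all stripes toward the plate, upright in the side view; handle hooked. Now the handle.

```bash
python3 -m handwheel '[{"translation":[-0.5,-0.1,0],"dr":[0,0,0],"hand":0.8},{"translation":[-0.7,-0.2,0],"dr":[0,0,0],"hand":0.8},{"translation":[-0.46,-0.1,0],"dr":[0,0,0],"hand":0.8},{"translation":[0,0,0.2],"dr":[0,0,0],"hand":0.8},{"translation":[0,0,0.5],"dr":[0,0,0],"hand":0.8},{"translation":[0,0,0.5],"dr":[0,0,0],"hand":0.8},{"translation":[0,0,0.3],"dr":[0,0,0],"hand":0.7},{"translation":[0,0,0],"dr":[0,0,0],"hand":0.6},{"translation":[0,0,0],"dr":[0,0,0],"hand":0.5}]'
python3 go.py -52.6 20 98
```

```text
time_s: 37.33
eef_pos: [530.9, 84.9, 99.9]
orientation: [3.141, -0.001, 1.522]
wrist_force: [0.1, -0.7, 0.8]
gripper_width: 0.497
grasp_force: 0.0
t=37.33 cr [-51.8  19. ] z 99.9 F [ 0.1 -0.7  0.8] grip 0.497 0.0
units now-frame [-0.017 -0.02   0.037] target-frame [-0.017 -0.02   0.037] dr [ 0.01 -0.01  0.  ]
```

```bash
python3 -m handwheel '[{"translation":[-0.02,-0.02,0.04],"dr":[0,0,0],"hand":0.3},{"translation":[0,0,0],"dr":[0,0,0],"hand":0},{"translation":[0,0,0],"dr":[0,0,0],"hand":0},{"translation":[0,0,0],"dr":[0,0,0],"hand":0},{"translation":[0,0,0],"dr":[0,0,0],"hand":0},{"translation":[-0.06,0,0],"dr":[0,0,0],"hand":0},{"translation":[-0.06,0,0],"dr":[0,0,0],"hand":0},{"translation":[-0.06,0,0],"dr":[0,0,0],"hand":0},{"translation":[0,0,0],"dr":[0,0,0],"hand":0}]'
python3 go.py -56 0 98
```

```text
time_s: 38.45
eef_pos: [529.4, 78.6, 97.9]
orientation: [3.14, -0.006, 1.524]
wrist_force: [0.0, 11.7, -0.8]
gripper_width: 0.203
grasp_force: 58.8
t=38.45 cr [-58.1  20.2] z 97.9 F [ 0.  11.7 -0.8] grip 0.203 58.8
units now-frame [ 0.041  0.403 -0.001] target-frame [ 0.042  0.403 -0.002] dr [ 0.02 -0.07  0.03]
```

```bash
python3 -m handwheel '[{"translation":[0,0.1,0],"dr":[0,0,0],"hand":0},{"translation":[0,0.1,0],"dr":[0,0,0],"hand":0},{"translation":[0,0.1,0],"dr":[0,0,0],"hand":0},{"translation":[0,0.1,0],"dr":[0,0,0],"hand":0},{"translation":[0,0,0],"dr":[0,0,0],"hand":0},{"translation":[0,0,0],"dr":[0,0,0],"hand":0}]'
python3 go.py -24 0 98
```

```text
time_s: 39.2
eef_pos: [548.7, 78.2, 97.9]
orientation: [3.141, -0.006, 1.525]
wrist_force: [-1.6, 13.3, 1.6]
gripper_width: 0.205
grasp_force: 59.1
t=39.20 cr [-57.6   0.9] z 97.9 F [-1.6 13.3  1.6] grip 0.205 59.1
units now-frame [0.672 0.019 0.002] target-frame [ 0.672  0.017 -0.002] dr [ 0.   -0.07  0.03]
```

```bash
python3 -m handwheel '[{"translation":[0.05,0,0],"dr":[0,0,0],"hand":0},{"translation":[0.08,0,0],"dr":[0,0,0],"hand":0},{"translation":[0.08,0,0],"dr":[0,0,0],"hand":0},{"translation":[0.08,0,0],"dr":[0,0,0],"hand":0},{"translation":[0.08,0,0],"dr":[0,0,0],"hand":0},{"translation":[0.08,0,0],"dr":[0,0,0],"hand":0},{"translation":[0.08,0,0],"dr":[0,0,0],"hand":0},{"translation":[0,0,0],"dr":[0,0,0],"hand":0}]'
python3 go.py -24 0 98
```

```text
time_s: 40.2
eef_pos: [550.1, 104.1, 97.9]
orientation: [3.141, -0.006, 1.524]
wrist_force: [-2.1, 9.7, 2.1]
gripper_width: 0.203
grasp_force: 59.2
t=40.20 cr [-31.6   0.7] z 97.9 F [-2.1  9.7  2.1] grip 0.203 59.2
units now-frame [ 0.153  0.015 -0.001] target-frame [ 0.153  0.014 -0.002] dr [ 0.01 -0.06  0.03]
```

```bash
python3 -m handwheel '[{"translation":[0.06,0,0],"dr":[0,0,0],"hand":0},{"translation":[0.06,0,0],"dr":[0,0,0],"hand":0},{"translation":[0.05,0,0],"dr":[0,0,0],"hand":0},{"translation":[0.04,0,0],"dr":[0,0,0],"hand":0},{"translation":[0.04,0,0],"dr":[0,0,0],"hand":0},{"translation":[0,0,0],"dr":[0,0,0],"hand":0},{"translation":[0,0,0],"dr":[0,0,0],"hand":0}]'
python3 go.py -24 0 98
```

```text
time_s: 41.08
eef_pos: [550.6, 112.0, 97.9]
orientation: [-3.141, 0.001, 1.521]
wrist_force: [-3.0, -0.9, 8.2]
gripper_width: 0.201
grasp_force: 60.2
t=41.08 cr [-23.8   0.6] z 97.9 F [-3.  -0.9  8.2] grip 0.201 60.2
units now-frame [-0.005  0.012 -0.003] target-frame [-0.005  0.012 -0.003] dr [-0.    0.01 -0.01]
```

```bash
python3 -m handwheel '[{"translation":[0,0,0],"dr":[0,0,0],"hand":0.25},{"translation":[0,0,0],"dr":[0,0,0],"hand":0.4},{"translation":[0,0,0],"dr":[0,0,0],"hand":0.6},{"translation":[0,0,0],"dr":[0,0,0],"hand":0.6},{"translation":[0,0,-0.4],"dr":[0,0,0],"hand":0.6},{"translation":[0,0,-0.8],"dr":[0,0,0],"hand":0.7},{"translation":[0.3,0,-0.8],"dr":[0,0,0],"hand":0.8},{"translation":[0.6,0,-0.3],"dr":[0,0,0],"hand":0.8},{"translation":[0,0,0],"dr":[0,0,0],"hand":0.8},{"translation":[0,0,0],"dr":[0,0,0],"hand":0.8}]'
python3 - <<'E'
from packs import *; from go import *
c=cam("wrist"); h=cv2.cvtColor(c["img"],cv2.COLOR_BGR2HSV)
m=((((h[...,0]<8)|(h[...,0]>172))&(h[...,1]>120)&(h[...,2]>60))*255).astype(np.uint8)
n,l,st,ce=cv2.connectedComponentsWithStats(m)
for i in range(1,n):
    if st[i,4]>40: 
        x,y,w,hh=st[i,:4]; print(st[i],[cr(plane(c,ce[i],z)).round(1).tolist() for z in(115,134)],stripe(c,x,y,x+w,y+hh,115)[1:3])
d=cam("side")["img"]; cv2.imwrite("pics/end.png",np.hstack([c["img"][:,100:420],cv2.resize(d[190:330,130:265],(480,498))[:384]]))
E
```

```text
time_s: 42.32
eef_pos: [552.9, 156.5, 211.8]
orientation: [-3.141, 0.001, 1.522]
wrist_force: [-1.9, 0.4, 0.2]
gripper_width: 0.799
grasp_force: 0.0
[212  52  10  12 103] [[131.0, 28.2], [128.1, 26.0]] (np.float64(84.84584555564753), array([6.8, 7.6, 6.9, 7.6]))
[222  83  58  13 740] [[108.5, 2.4], [107.5, 2.2]] (np.float64(177.2447750311379), array([44.4,  8.8, 44.9,  8.8]))
[228 120  56  13 660] [[80.1, -1.9], [81.3, -1.8]] (np.float64(177.25262127758444), array([44.3,  9.5, 44.9,  9.5]))
[228 155  55  12 643] [[52.1, -1.3], [55.5, -1.2]] (np.float64(177.26035676798958), array([45.1,  9.3, 45.6,  9.3]))
[ 231  208   40   55 1235] [[-11.9, 1.2], [-3.5, 1.1]] (np.float64(85.94627837590203), array([34.4, 53.6, 36.5, 53.6]))
[215 225  10  19 158] [[-15.4, 31.0], [-6.7, 28.5]] (np.float64(90.85813259037667), array([ 7.8, 18.4,  7.9, 18.4]))
```

The stripes now sit 28.4 and 28.0 mm apart, which is one pack thickness. The packs are parallel and pressed to the plate, the handle is mid-track, and the gripper is clear, so I'm handing in.

```bash
python3 -c "
from rig import arm
print(arm.finish_job())"
```

```text
the job is handed in; nothing more can be done
None
```

The job is handed in at about 42 s of the 72 s: three yellow packs stand striped-side to the plate, with the handle unhooked and the follower eased closed on them, by my last camera check; the hand-in returned no verdict.

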